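# Make up the gluing kit and the laying kit for the mosaic class

## Robot

A 6-joint arm with a two-finger parallel gripper is mounted at the origin on a cart in front of the work surface, level with it; the furniture and walls round the work are solid. World frame = base frame: x ahead of the robot, y to its left, z up, the work surface at z = 0. Lengths are in m, angles in degrees, forces in N, time in s.
With the tool pointing down it reaches from about 0.4 to 0.825 m from the base axis. Payload 7 kg.
Tool frame: the origin (TCP) lies at the very end of the fingers, on their centre line; the grasp point (between the pads) lies 19 mm behind it (r.grip_depth is the distance from the TCP to the grasp point, in m); z points along the fingers, y is the line along which they close (so a half turn about z gives the same grasp; the last joint's range is limited). The gripper opens to 88 mm and grips with 3 to 60 N. Pads are 19 mm wide; open, the fingers measure 130 mm over their backs; the gripper's body (78 mm by 193 mm) begins 47 mm behind the grasp point.
Start: joints at [88.871, 20.546, 0.682, 0, -70.136, -16.507], TCP at [0.205, 0.643, 0.227] pointing down, gripper open.
Joint ranges: [-176.03, 176.03], [-82.01, 121.73], [-58.28, 71.71], [-173.87, 95.51], [-174.79, -0.11], [-173.66, 173.66]. Speed limits (degrees/s): [136.94, 136.94, 172.46, 180, 180, 180].

## Interface

Orientations are given as [roll, pitch, yaw] about the fixed x, y, z axes, in that order (R = Rz(yaw) Ry(pitch) Rx(roll)).
In Python, from plant import r gives the robot as it stands.
- The arm moves only by the tool play_rows, never from a script. Its argument "rows" is a list that holds one entry, the list of rows, each a list of 5 numbers: the closure, from 0 (fully open) to 1 (shut), then the shift along the tool's x, y, z each as a share of 0.5 m, from -1 to 1, then the turn about the tool's z as a share of 1.5 rad, from -1 to 1. A call has exactly 8 rows; each row is the pose to reach, as a shift and turn from the pose commanded when the call began, along the tool's axes at that moment; what a row does not reach only later rows make up. A row lasts 1/12 s, in which the tool goes at most 41.7 mm and 7.16 degrees, less where a joint would pass 70% of its speed; a pose out of reach is approached as far as the arm can. A call with a number of a shift or a turn outside -1 to 1 is refused whole. A call with a gripper value outside its range is refused whole. The fingers move at their own pace and stop on an object; "squeeze" is the grip in N (left out, the last holds). Time passes only in rows, so rows that repeat a pose let the fingers close, or fill a call up. It gives the time, the measured TCP pose, the force, the opening and the grip force at its end, in the units of the state.
- r.get_state(): the state, without advancing time (a new reading comes with each control period).
- r.capture(name): name is "scene" or "side" or "wrist"; returns the picture (384x512x3 uint8, red, green, blue); there is no depth.
- r.camera_info(name): a dict with "fovy" (degrees; the focal length in pixels is half the picture's height over the tangent of half this angle, whatever the lens; pixels are square), "cx", "cy" (the principal point, pixels), "k1" (the pictures are not rectified: a ray, as slopes to the right and down, at radius r is drawn at 1 + k1 r^2 times it, then the intrinsics apply), "pose" (4x4, takes a point from camera to world coordinates). Camera axes: x right, y down, z forward; pixel columns grow to the right and rows downward; lengths in m; the calibration is good to about 2 mm. A picture is of the moment at which its call begins: read the wrist's pose just before it. camera_info takes no time and is no camera call; for the wrist camera it gives the pose at the moment of the call.
- r.close_job(): hands the job in; it is judged then, once.
The state is a dict: "time_s": time; "joints": joint angles; "qd": joint speeds; "joint_torque": joint torques, N m; "tcp_pos": TCP position; "eef_rot": TCP orientation; "contact_force": force on the tool from outside, world axes, zero at the start; "moment": the same for the moment, N m; "gripper_width": finger opening in m; "gripper_force": force on a finger pad.
Only numpy, scipy, OpenCV 4.12 (cv2) and the standard library are available. Lean on these libraries where they do the work, as an engineer would, in place of code of your own. Each camera call takes 0.05 s, during which the arm holds its last target. There are 200 camera calls.

## Task

Make up the two mosaic kits from the stock on the table. On the yellow tray goes the gluing kit: the white pot with the red cap standing on the round outline and the black spring clamp lying on the long one; on the blue tray goes the laying kit: the glass jar of tile chips standing on the round outline with its brass-coloured lid set on top, and the tweezers lying on the long one. Centre everything on its outline, clamp and tweezers lengthwise, knock nothing over, and leave everything else, such as the tile strips and the spray bottles, where it is.

Things in the scene. Friction and masses are not known exactly. Their poses are not given: they have to be found in the camera images.
- yellow_tray: Yellow kit tray, fixed board 140 (x) by 164 (y) mm, top 6 mm above the table; rails 8 mm wide, 12 mm high along the edges y = +-82 mm. Origin: centre of underside. Two black-edged grey outlines: round, 62 mm across, centre x = +33, y = 0 mm; long, 53 (x) by 108 (y) mm, centre x = -36, y = 0. They lie close: little room to reach down to the long one beside a tall thing on the round one.
- blue_tray: Blue kit tray, fixed: the same board, rails, origin and outline centres as the yellow one (round at x = +33 mm, long at x = -36 mm, y = 0, length along the tray's y); its round outline is 72 mm across, its long one 25 (x) by 134 (y) mm.
- glue_pot: White plastic glue pot with a red cap and a paper label, standing; 54 mm across, 75 mm tall with the cap, 0.16 kg. Origin: centre of the underside, z up. Grip it round the body, about 45 mm up.
- spring_clamp: Black spring clamp with orange jaw tips, lying on its side, rigid here; 45 (x) by 101 (y) by 17 to 19 (z) mm, 0.06 kg. Origin: centre of the underside, z up, y along its length: handles splay toward +y, jaw tips at y = -48 mm. Waist at the pivot, x = -3, y = -3 mm, 19 to 28 mm wide: good to grip there, fingers closing along x.
- tessera_jar: Clear glass jar with teal and white tile chips in it, open, standing; 63 mm across up to a height of 64 mm, then a neck 52 mm across, 76 mm tall in all, 0.21 kg. Origin: centre of the underside, z up.
- jar_lid: Brass-coloured jar lid, a ribbed disc 55 mm across, 13 mm high, 0.018 kg. Origin: centre of the underside, z up. It simply rests on the jar's mouth.
- tweezers_1: Pale steel tweezers, lying flat, rigid here; 15 (x) by 123 (y) mm, 9 mm high, 0.02 kg. Origin: centre of the underside, z up, y along its length. Grip at the middle, about 14 mm wide, fingers closing along x.
- long_strip: A loose strip of teal tile at the mat's near edge, 113 (x) by 40 (y) mm, 5 mm thick: belongs to no kit, stays where it is. Origin: centre of the underside.
- trigger_bottle: Smaller, grey-white trigger spray bottle, 126 mm tall, 55 by 67 mm, on the sand-coloured mat: belongs to no kit, stays where it is. Origin: centre of the underside.
Things that resemble listed ones, but are neither listed nor needed, are in the scene too. What is meant by the glue_pot is not green, and is the larger of those in its own colour.

How it is judged (in metres and radians):
At the end, for the whole second after the job is handed in: Pot and clamp on the yellow tray, jar and tweezers on the blue: each level, within 12 mm of its outline's centre along each tray axis; clamp and tweezers lengthwise within 0.2 rad. Lid level on the jar's mouth, centred within 10 mm. All released and still (x of glue_pot in the frame of yellow_tray between 0.021 and 0.045 m and y of glue_pot in the frame of yellow_tray between -0.012 and 0.012 m and z of glue_pot in the frame of yellow_tray between 0.003 and 0.01 m and angle between each of glue_pot, spring_clamp, tessera_jar, tweezers_1, jar_lid's own z axis and vertical below 0.1 rad and x of spring_clamp in the frame of yellow_tray between -0.048 and -0.024 m and y of spring_clamp in the frame of yellow_tray between -0.012 and 0.012 m and z of spring_clamp in the frame of yellow_tray between 0.003 and 0.01 m and x of tessera_jar in the frame of blue_tray between 0.021 and 0.045 m and y of tessera_jar in the frame of blue_tray between -0.012 and 0.012 m and z of tessera_jar in the frame of blue_tray between 0.003 and 0.01 m and x of tweezers_1 in the frame of blue_tray between -0.048 and -0.024 m and y of tweezers_1 in the frame of blue_tray between -0.012 and 0.012 m and z of tweezers_1 in the frame of blue_tray between 0.003 and 0.01 m and angle between the y axis of spring_clamp and the y axis of yellow_tray, either way round below 0.2 rad and angle between the y axis of tweezers_1 and the y axis of blue_tray, either way round below 0.2 rad and horizontal distance between jar_lid and tessera_jar below 0.01 m and z of jar_lid in the frame of tessera_jar between 0.073 and 0.079 m and linear speed of each of glue_pot, spring_clamp, tessera_jar, tweezers_1, jar_lid below 0.02 m/s); the robot touches nothing.
It fails at once if the loose tile strip or the trigger bottle is moved more than 30 mm (distance of any of long_strip, trigger_bottle from where it was at the start of the episode above 0.03 m).
It fails at once if the jar, the glue pot or the trigger bottle is knocked over (angle between any of glue_pot, tessera_jar, trigger_bottle's own z axis and vertical above 0.7 rad).
It also fails if it takes over 128 s, if anything falls off the work surface, if the arm or the gripper's body presses on something with over 40 N, if the wrist force passes 120 N, or if a joint passes its speed limit or range.

## Working session

There is one attempt and no reset: what is moved stays moved. The work goes in short steps, Python scripts to look and compute and a tool call to move; the robot and the scene stay as the last step left them, time stands still between calls to the robot, and variables do not carry over. Pictures are saved under pics/ and viewed, at most 14 in all, crops included, and the job is handed in when it is done.

Besides the shell and the picture viewer there is one more tool, called in YAML: its name, and indented under it one key for each argument. play_rows: Moves the arm, as the interface text tells. Its arguments: {"type":"object","properties":{"rows":{"type":"array","items":{"type":"array","items":{"type":"array","items":{"type":"number"}}}},"squeeze":{"type":"number"}},"required":["rows"]}

```bash
mkdir -p pics; cat > h.py <<'E'
import numpy as np, cv2
from plant import r
def snap(n,name):
    ci=r.camera_info(n); im=r.capture(n); cv2.imwrite(f'pics/{name}.png',im[:,:,::-1]); np.save(f'pics/{name}.npy',ci,allow_pickle=True); return im,ci
def load(name): return np.load(f'pics/{name}.npy',allow_pickle=True).item()
def K(ci):
    f=192/np.tan(np.radians(ci['fovy'])/2); return np.array([[f,0,ci['cx']],[0,f,ci['cy']],[0,0,1.]]),np.array([ci['k1'],0,0,0.])
def pt(ci,u,v,z=0):
    k,d=K(ci); s=cv2.undistortPoints(np.array([[[u,v]]],float),k,d,None,None,None)[0,0] if 0 else cv2.undistortPointsIter(np.array([[[u,v]]],float),k,d,None,None,(3,100,1e-9))[0,0]
    P=np.array(ci['pose']); w=P[:3,:3]@[s[0],s[1],1]; o=P[:3,3]; return o+w*(z-o[2])/w[2]
def px(ci,p):
    k,d=K(ci); T=np.linalg.inv(np.array(ci['pose'])); rv=cv2.Rodrigues(T[:3,:3])[0]
    return cv2.projectPoints(np.array([p],float),rv,T[:3,3],k,d)[0][0,0]
E
python3 - <<'E'
from h import *
for n in('scene','side','wrist'):
    im,ci=snap(n,n+'0'); print(n,ci)
    cv2.imwrite(f'pics/{n}0b.png',cv2.resize(im[:,:,::-1],(800,600),interpolation=cv2.INTER_CUBIC))
print(r.get_state())
E
```

```text
scene {'fovy': 54.03269290214865, 'cx': 253.87278295781684, 'cy': 194.8077326517831, 'k1': -0.008615216949154026, 'pose': array([[ 0.55892224, -0.46610297,  0.68582355,  0.03963467],
       [-0.82917446, -0.30547728,  0.46813817, -0.55894731],
       [-0.00869708, -0.83032021, -0.55721873,  0.52522947],
       [ 0.        ,  0.        ,  0.        ,  1.        ]])}
side {'fovy': 48.98599749082701, 'cx': 256.71473614206445, 'cy': 194.39735440398525, 'k1': -0.06318710450790967, 'pose': array([[ 0.980053  , -0.05888171,  0.18981321,  0.41049882],
       [-0.19687851, -0.41794438,  0.88688294, -1.09557608],
       [ 0.02711018, -0.90656243, -0.42120019,  0.47942577],
       [ 0.        ,  0.        ,  0.        ,  1.        ]])}
wrist {'fovy': 58.55677716842996, 'cx': 253.76013089652454, 'cy': 191.97725584626855, 'k1': -0.0909141383383975, 'pose': array([[-0.30220411, -0.92217884, -0.24136874,  0.26914146],
       [-0.95324181,  0.29279438,  0.07484321,  0.6229059 ],
       [ 0.00165259,  0.2527007 , -0.96754309,  0.38407588],
       [ 0.        ,  0.        ,  0.        ,  1.        ]])}
{'time_s': 0.15, 'joints': array([ 8.88709669e+01,  2.05812685e+01,  6.45499520e-01, -1.44858201e-02,
       -7.01348901e+01, -1.65071116e+01]), 'qd': array([-0.0081818 , -0.14239697,  0.10235412,  0.02066347, -0.0607732 ,
        0.02256785]), 'joint_torque': array([-1.22412031e-03, -5.83277965e+01,  2.93295443e+01,  7.00137153e+00,
        8.83673842e-03, -1.14018965e-04]), 'tcp_pos': array([0.20441787, 0.64291701, 0.22584423]), 'eef_rot': array([ 1.79928383e+02, -7.02033869e-03, -1.76410711e+01]), 'contact_force': array([0.26772045, 0.02591638, 0.21015324]), 'moment': array([-0.00508416, -0.01219909, -0.03273108]), 'gripper_force': 0.0, 'gripper_width': 0.08769783848671947}
```

View pics/scene0b.png

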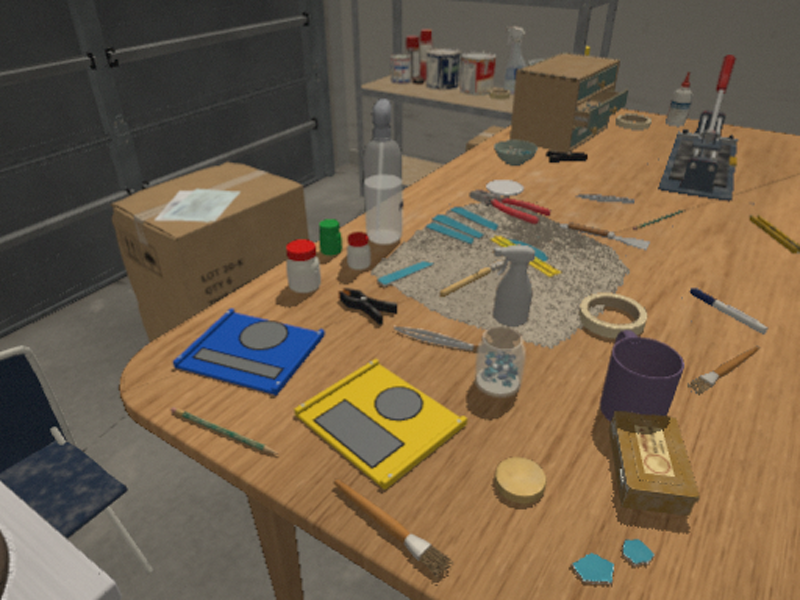

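View pics/side0b.png

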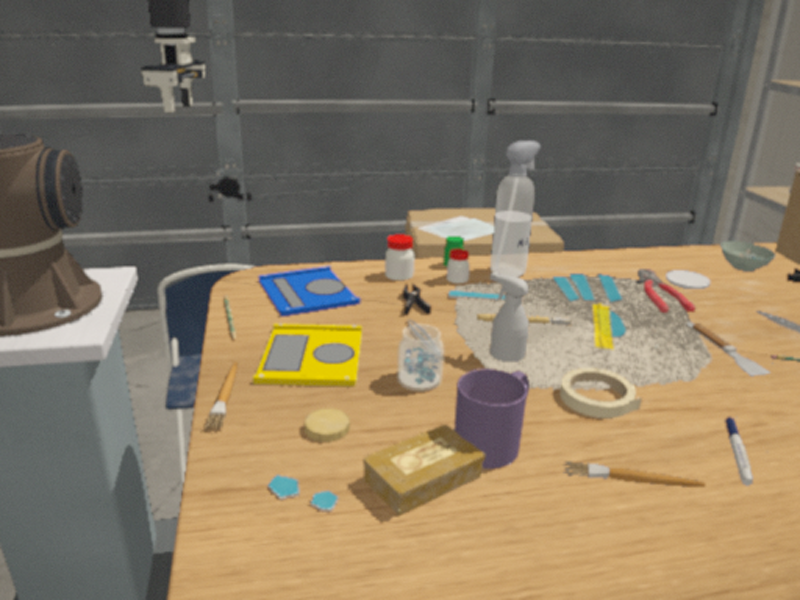

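The scene view shows the trays (blue ~(250,350), yellow ~(380,422)), pot (302,265), clamp (368,303), tweezers (437,338), jar (500,365) and lid (520,480). In the side view the same things are in the middle left. I'll enlarge both.

```bash
python3 - <<'E'
import cv2
for n,x,y in(('scene',100,140),('side',130,130)):
    im=cv2.imread(f'pics/{n}0.png')[y:y+192,x:x+256]
    cv2.imwrite(f'pics/{n}0c.png',cv2.resize(im,None,fx=3,fy=3,interpolation=cv2.INTER_CUBIC))
E
```

```text
(no output)
```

View pics/scene0c.png

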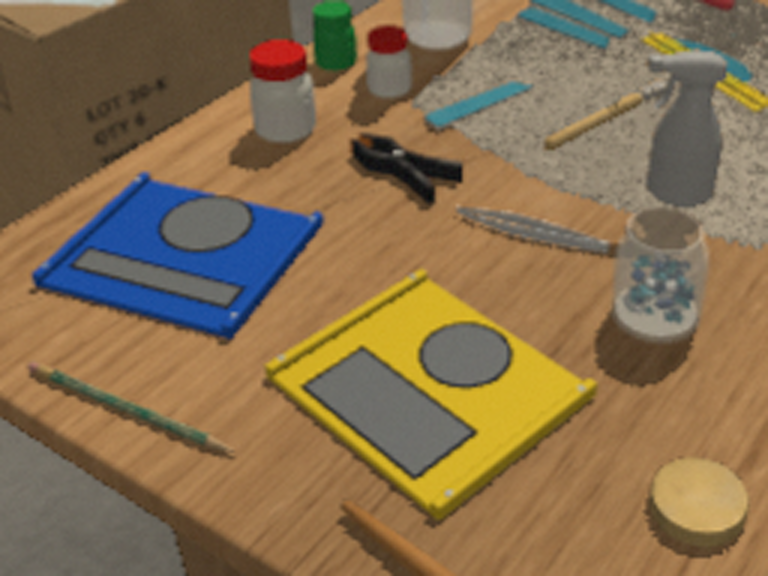

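View pics/side0c.png

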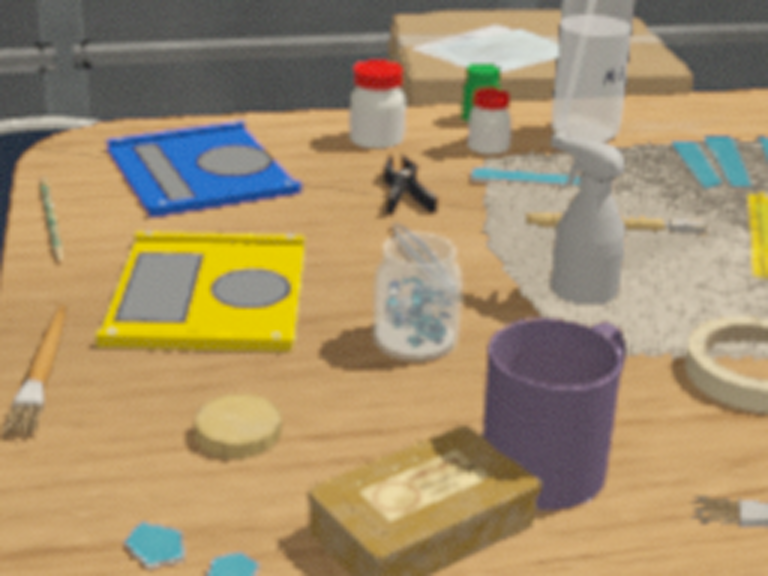

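```bash
cat > m.py <<'E'
from h import *
S=load('scene0');D=load('side0')
s=lambda u,v,z:pt(S,100+u/3,140+v/3,z)[:2]*1000
d=lambda u,v,z:pt(D,130+u/3,130+v/3,z)[:2]*1000
np.set_printoptions(precision=1,suppress=True)
def quad(n,f,rc,q):
    q=np.array([f(*p,.006) for p in q]); c=q.mean(0); R=f(*rc,.006); v=R-c
    a=q-c; u,_,vt=np.linalg.svd(a); print(n,'round',R,'long',c,'dist',np.linalg.norm(v),'yaw x',np.degrees(np.arctan2(v[1],v[0])),'longaxis',np.degrees(np.arctan2(vt[0][1],vt[0][0])))
quad('Ysc',s,(466,354),[(302,384),(360,348),(475,433),(417,478)])
quad('Ysi',d,(251,288),[(137,252),(202,254),(180,322),(116,317)])
quad('Bsc',s,(206,223),[(72,268),(92,248),(243,287),(236,306)])
quad('Bsi',d,(234,160),[(135,147),(160,143),(192,195),(166,199)])
print('pot',s(278,57,.075),d(379,72,.075))
print('jar',s(664,226,.076),d(418,249,.076))
print('lid',s(699,490,.013),d(238,415,.013))
print('clamp tip/piv/h1/h2',s(360,147,.012),s(398,155,.018),s(460,175,.012),s(430,198,.01),' side',d(405,170,.018))
print('tw',s(458,211,.005),s(620,250,.008))
print('bottle',s(682,190,.0),d(587,290,0), 'brush',s(345,505,0),'pencil',s(230,453,.004),'smallpot',s(388,40,.05))
E
python3 m.py
```

```text
Ysc round [ 494.1 -250.6] long [ 426.2 -236.3] dist 69.41403109216793 yaw x -11.908413409353155 longaxis -101.03223300967456
Ysi round [ 492.5 -253. ] long [ 423.9 -237.6] dist 70.30990028563336 yaw x -12.701403798575289 longaxis -100.50715178605748
Bsc round [504.   -3.6] long [438.4 -21.3] dist 67.93270301104646 yaw x 15.161805171782122 longaxis -76.04482295616943
Bsi round [502.7  -7.3] long [435.9 -21. ] dist 68.15666765215619 yaw x 11.527370255574223 longaxis -79.30005841116267
pot [643.3  37.8] [645.9  26.1]
jar [ 605.3 -333.7] [ 600.3 -339.8]
lid [ 468.7 -427.1] [ 465.6 -427.9]
clamp tip/piv/h1/h2 [646.4 -42.1] [646.9 -81.6] [ 657.9 -135.2] [ 621.  -131.8]  side [650.5 -78.4]
tw [ 624.4 -155.9] [ 646.4 -285.3]
bottle [ 752.7 -286.7] [ 751.6 -284.7] brush [ 356.9 -258.4] pencil [ 346.5 -178.6] smallpot [755.5   8.9]
```

View pics/wrist0.png

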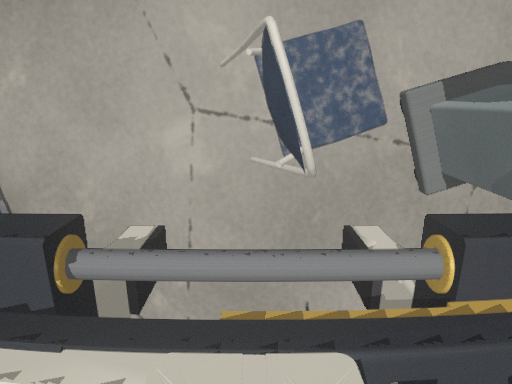

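The wrist view shows only the floor (the arm is still off to the side). Tray and object positions from the two cameras agree within a few mm. Next I go above the clamp.

```bash
cat > plan.py <<'E'
import numpy as np,json,os,sys
from plant import r
def plan(wps,cur=None):
    if cur is None:
        s=r.get_state(); cur=list(s['tcp_pos'])+[s['eef_rot'][2]]; print('cur',np.round(cur,4),'w',round(s['gripper_width'],4),'F',np.round(s['contact_force'],1),'t',s['time_s'])
    for w in wps:
        y=np.radians(cur[3]);c,s=np.cos(y),np.sin(y);d=np.array(w[:3])-cur[:3];dy=(w[3]-cur[3]+180)%360-180
        print(w,'->',np.round([(d[0]*c+d[1]*s)*2,(d[0]*s-d[1]*c)*2,-d[2]*2,-np.radians(dy)/1.5],3).tolist(),'rows',round(max(np.linalg.norm(d)/.0417,abs(dy)/7.16),1)); cur=w
E
python3 - <<'E'
from plan import *
plan([(.353,.402,.227,-43.3),(.5,.161,.227,-69),(.648,-.08,.2,-94.5)],[.205,.643,.227,-17.63])
E
```

```text
(0.353, 0.402, 0.227, -43.3) -> [0.428, 0.37, -0.0, 0.299] rows 6.8
(0.5, 0.161, 0.227, -69) -> [0.545, 0.149, -0.0, 0.299] rows 6.8
(0.648, -0.08, 0.2, -94.5) -> [0.556, -0.104, 0.054, 0.297] rows 6.8
```

play_rows:
  rows:
    - [[0, 0.428, 0.37, 0, 0.299], [0, 0.428, 0.37, 0, 0.299], [0, 0.428, 0.37, 0, 0.299], [0, 0.428, 0.37, 0, 0.299], [0, 0.428, 0.37, 0, 0.299], [0, 0.428, 0.37, 0, 0.299], [0, 0.428, 0.37, 0, 0.299], [0, 0.428, 0.37, 0, 0.299]]

```text
time_s: 0.82
tcp_pos: [0.354, 0.3975, 0.2268]
eef_rot: [180.0, -0.0, -43.5]
contact_force: [-0.3, -0.4, 0.2]
gripper_width: 0.088
gripper_force: 0.0
```

play_rows:
  rows:
    - [[0, 0.545, 0.149, 0, 0.299], [0, 0.545, 0.149, 0, 0.299], [0, 0.545, 0.149, 0, 0.299], [0, 0.545, 0.149, 0, 0.299], [0, 0.545, 0.149, 0, 0.299], [0, 0.545, 0.149, 0, 0.299], [0, 0.545, 0.149, 0, 0.299], [0, 0.545, 0.149, 0, 0.299]]

```text
time_s: 1.48
tcp_pos: [0.5012, 0.1569, 0.2263]
eef_rot: [180.0, -0.1, -69.3]
contact_force: [-0.7, 0.4, 0.3]
gripper_width: 0.0876
gripper_force: 0.0
```

play_rows:
  rows:
    - [[0, 0.556, -0.104, 0.054, 0.297], [0, 0.556, -0.104, 0.054, 0.297], [0, 0.556, -0.104, 0.054, 0.297], [0, 0.556, -0.104, 0.054, 0.297], [0, 0.556, -0.104, 0.054, 0.297], [0, 0.556, -0.104, 0.054, 0.297], [0, 0.556, -0.104, 0.054, 0.297], [0, 0.556, -0.104, 0.054, 0.297]]

```text
time_s: 2.15
tcp_pos: [0.6492, -0.0845, 0.1973]
eef_rot: [179.9, -0.1, -94.8]
contact_force: [0.1, 0.9, -0.1]
gripper_width: 0.0876
gripper_force: 0.0
```

```bash
python3 - <<'E'
from h import *
from plan import *
im,ci=snap('wrist','w1'); plan([]); cv2.imwrite('pics/w1b.png',cv2.resize(im[:,:,::-1],(800,600),interpolation=cv2.INTER_CUBIC)); print(r.get_state()['eef_rot'],px(ci,[.648,-.08,.018]))
E
```

```text
cur [ 6.48100e-01 -8.26000e-02  1.97600e-01 -9.47783e+01] w 0.0876 F [-0.6  1.1 -0.8] t 2.2
[ 1.79854154e+02 -4.10003231e-02 -9.47782718e+01] [254.83142096 176.55290772]
```

View pics/w1b.png

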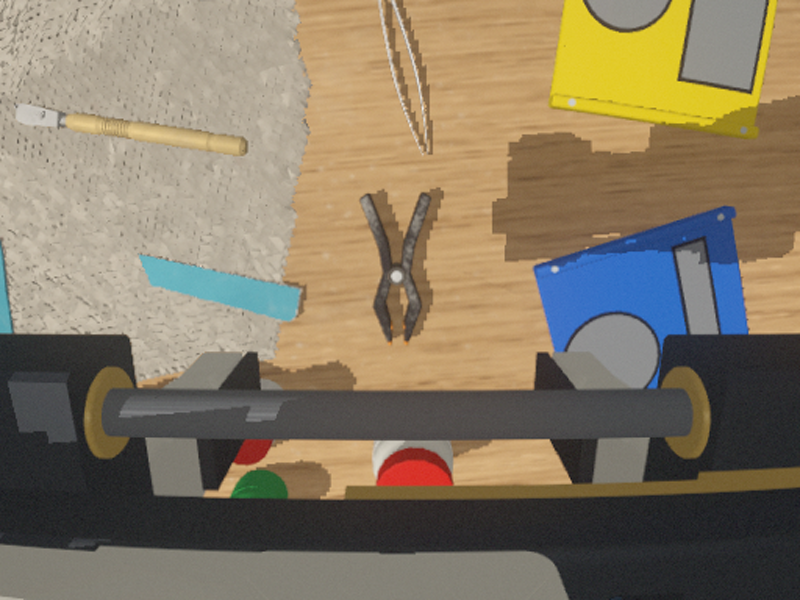

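The clamp lies right under the tool: pivot (397,276), tips (398,341), handle ends (366,198)/(427,196). The tweezers' one end is at (427,152).

```bash
python3 - <<'E'
from h import *
from plan import *
W=load('w1'); q=lambda u,v,z:pt(W,u*.64,v*.64,z)*1000
np.set_printoptions(precision=1,suppress=True)
t=q(398,341,.012);p=q(397,276,.018);h=(q(365,196,.015)+q(429,195,.015))/2
y=t-h; print('tips',t,'piv',p,'h',h,'len',np.linalg.norm(t-h),'yaw of +y',np.degrees(np.arctan2(-y[1],-y[0])))
print('waist edges',q(386,276,.01),q(410,276,.01),'neck',q(376,300,.01),q(420,300,.01))
print('tw end',q(427,152,.004))
E
```

```text
tips [651.9 -33.8  12. ] piv [648.8 -80.   18. ] h [ 644.6 -130.9   15. ] len 97.34517310691172 yaw of +y -94.30654773691438
waist edges [656.1 -78.9  10. ] [640.3 -77.6  10. ] neck [664.2 -63.1  10. ] [634.9 -60.7  10. ]
tw end [ 623.2 -156.1    4. ]
```

```bash
python3 - <<'E'
from plan import *
plan([(.6495,-.0795,.006,-94.3),(.6495,-.0795,.1,-94.3),(.52,-.17,.1,-98.3),(.428,-.2356,.06,-102.3)])
E
```

```text
cur [ 6.48100e-01 -8.26000e-02  1.97600e-01 -9.47783e+01] w 0.0876 F [-0.6  1.1 -0.8] t 2.2
(0.6495, -0.0795, 0.006, -94.3) -> [-0.006, -0.002, 0.383, -0.006] rows 4.6
(0.6495, -0.0795, 0.1, -94.3) -> [-0.0, 0.0, -0.188, -0.0] rows 2.3
(0.52, -0.17, 0.1, -98.3) -> [0.2, 0.245, -0.0, 0.047] rows 3.8
(0.428, -0.2356, 0.06, -102.3) -> [0.156, 0.163, 0.08, 0.047] rows 2.9
```

play_rows:
  rows:
    - [[0, -0.006, -0.002, 0.34, -0.006], [0, -0.006, -0.002, 0.34, -0.006], [0, -0.006, -0.002, 0.34, -0.006], [0, -0.006, -0.002, 0.34, -0.006], [0, -0.006, -0.002, 0.36, -0.006], [0, -0.006, -0.002, 0.38, -0.006], [0, -0.006, -0.002, 0.38, -0.006], [0, -0.006, -0.002, 0.38, -0.006]]

```text
time_s: 2.87
tcp_pos: [0.6494, -0.0765, 0.0103]
eef_rot: [-180.0, -0.0, -94.0]
contact_force: [0.1, 0.3, 0.2]
gripper_width: 0.0877
gripper_force: 0.0
```

play_rows:
  rows:
    - [[1, 0, 0, 0, 0], [1, 0, 0, 0, 0], [1, 0, 0, 0, 0], [1, 0, 0, 0, 0], [1, 0, 0, 0, 0], [1, 0, 0, 0, 0], [1, 0, 0, 0, 0], [1, 0, 0, 0, 0]]
  squeeze: 20

```text
time_s: 3.53
tcp_pos: [0.6487, -0.0772, 0.0096]
eef_rot: [180.0, -0.0, -94.0]
contact_force: [0.4, -0.6, 0.9]
gripper_width: 0.0397
gripper_force: 0.0
```

play_rows:
  rows:
    - [[1, 0, 0, -0.06, 0], [1, 0, 0, -0.12, 0], [1, 0, 0, -0.188, 0], [1, 0, 0, -0.188, 0], [1, 0, 0, -0.188, 0], [1, 0, 0, -0.188, 0], [1, 0, 0, -0.188, 0], [1, 0, 0, -0.188, 0]]

```text
time_s: 4.2
tcp_pos: [0.6479, -0.0772, 0.1022]
eef_rot: [179.9, -0.0, -94.0]
contact_force: [0.3, 0.2, -1.4]
gripper_width: 0.0004
gripper_force: 0.0
```

The fingers need ~1.2 s to close, so I lifted too early. Repeating it with longer closing.

play_rows:
  rows:
    - [[0, 0.003, 0, 0, 0], [0, 0.003, 0, 0, 0], [0, 0.003, 0, 0, 0], [0, 0.003, 0, 0, 0], [0, 0.003, 0, 0, 0], [0, 0.003, 0, 0, 0], [0, 0.003, 0, 0, 0], [0, 0.003, 0, 0, 0]]

```text
time_s: 4.87
tcp_pos: [0.6487, -0.0786, 0.1036]
eef_rot: [-180.0, 0.0, -94.0]
contact_force: [-0.6, 0.5, -0.7]
gripper_width: 0.048
gripper_force: 0.0
```

play_rows:
  rows:
    - [[0, 0, 0, 0, 0], [0, 0, 0, 0.04, 0], [0, 0, 0, 0.08, 0], [0, 0, 0, 0.12, 0], [0, 0, 0, 0.16, 0], [0, 0, 0, 0.19, 0], [0, 0, 0, 0.194, 0], [0, 0, 0, 0.194, 0]]

```text
time_s: 5.53
tcp_pos: [0.648, -0.0788, 0.0057]
eef_rot: [179.9, -0.0, -94.0]
contact_force: [0.2, -0.3, 0.3]
gripper_width: 0.0874
gripper_force: 0.0
```

play_rows:
  rows:
    - [[1, 0, 0, 0, 0], [1, 0, 0, 0, 0], [1, 0, 0, 0, 0], [1, 0, 0, 0, 0], [1, 0, 0, 0, 0], [1, 0, 0, 0, 0], [1, 0, 0, 0, 0], [1, 0, 0, 0, 0]]

```text
time_s: 6.2
tcp_pos: [0.6487, -0.0786, 0.0067]
eef_rot: [-180.0, 0.0, -94.0]
contact_force: [-0.1, 0.6, 0.6]
gripper_width: 0.0401
gripper_force: 0.0
```

play_rows:
  rows:
    - [[1, 0, 0, 0, 0], [1, 0, 0, 0, 0], [1, 0, 0, 0, 0], [1, 0, 0, 0, 0], [1, 0, 0, 0, 0], [1, 0, 0, 0, 0], [1, 0, 0, 0, 0], [1, 0, 0, 0, 0]]

```text
time_s: 6.87
tcp_pos: [0.6487, -0.0786, 0.0066]
eef_rot: [-180.0, 0.0, -94.0]
contact_force: [-0.2, 1.1, 0.4]
gripper_width: 0.0258
gripper_force: 19.4
```

play_rows:
  rows:
    - [[1, 0, 0, -0.06, 0], [1, 0, 0, -0.12, 0], [1, 0, 0, -0.188, 0], [1, 0, 0, -0.188, 0], [1, 0, 0, -0.188, 0], [1, 0, 0, -0.188, 0], [1, 0, 0, -0.188, 0], [1, 0, 0, -0.188, 0]]

```text
time_s: 7.53
tcp_pos: [0.6478, -0.0787, 0.0992]
eef_rot: [179.9, -0.0, -94.0]
contact_force: [-0.7, 0.7, -0.1]
gripper_width: 0.0257
gripper_force: 19.4
```

```bash
python3 - <<'E'
from plan import *
plan([(.52,-.17,.1,-98.3),(.428,-.2356,.06,-102.3)])
E
```

```text
cur [ 6.47800e-01 -7.87000e-02  9.92000e-02 -9.40497e+01] w 0.0257 F [-0.7  0.7 -0.1] t 7.5333
(0.52, -0.17, 0.1, -98.3) -> [0.2, 0.242, -0.002, 0.049] rows 3.8
(0.428, -0.2356, 0.06, -102.3) -> [0.156, 0.163, 0.08, 0.047] rows 2.9
```

Gripped (25.7 mm, 19 N). Now to the yellow tray.

play_rows:
  rows:
    - [[1, 0.2, 0.242, 0, 0.049], [1, 0.2, 0.242, 0, 0.049], [1, 0.2, 0.242, 0, 0.049], [1, 0.2, 0.242, 0, 0.049], [1, 0.2, 0.242, 0, 0.049], [1, 0.2, 0.242, 0, 0.049], [1, 0.2, 0.242, 0, 0.049], [1, 0.2, 0.242, 0, 0.049]]

```text
time_s: 8.2
tcp_pos: [0.5217, -0.1695, 0.1003]
eef_rot: [180.0, -0.0, -98.2]
contact_force: [-0.3, -0.3, 0.2]
gripper_width: 0.0263
gripper_force: 19.4
```

play_rows:
  rows:
    - [[1, 0.156, 0.163, 0.08, 0.047], [1, 0.156, 0.163, 0.08, 0.047], [1, 0.156, 0.163, 0.08, 0.047], [1, 0.156, 0.163, 0.08, 0.047], [1, 0.156, 0.163, 0.08, 0.047], [1, 0.156, 0.163, 0.08, 0.047], [1, 0.156, 0.163, 0.08, 0.047], [1, 0.156, 0.163, 0.08, 0.047]]

```text
time_s: 8.87
tcp_pos: [0.4305, -0.2349, 0.0608]
eef_rot: [-180.0, -0.0, -102.2]
contact_force: [1.0, -0.1, -0.9]
gripper_width: 0.0261
gripper_force: 19.4
```

```bash
python3 - <<'E'
from h import *
from plan import *
im,ci=snap('wrist','w2'); plan([(.428,-.2356,.0135,-102.3),(.428,-.2356,.2,-102.3)]); cv2.imwrite('pics/w2b.png',cv2.resize(im[:,:,::-1],(800,600),interpolation=cv2.INTER_CUBIC))
E
```

```text
cur [ 4.30300e-01 -2.34900e-01  6.08000e-02 -1.02216e+02] w 0.0257 F [ 0.7  0.7 -0.7] t 8.9167
(0.428, -0.2356, 0.0135, -102.3) -> [0.002, 0.004, 0.095, 0.001] rows 1.1
(0.428, -0.2356, 0.2, -102.3) -> [-0.0, 0.0, -0.373, -0.0] rows 4.5
```

View pics/w2b.png

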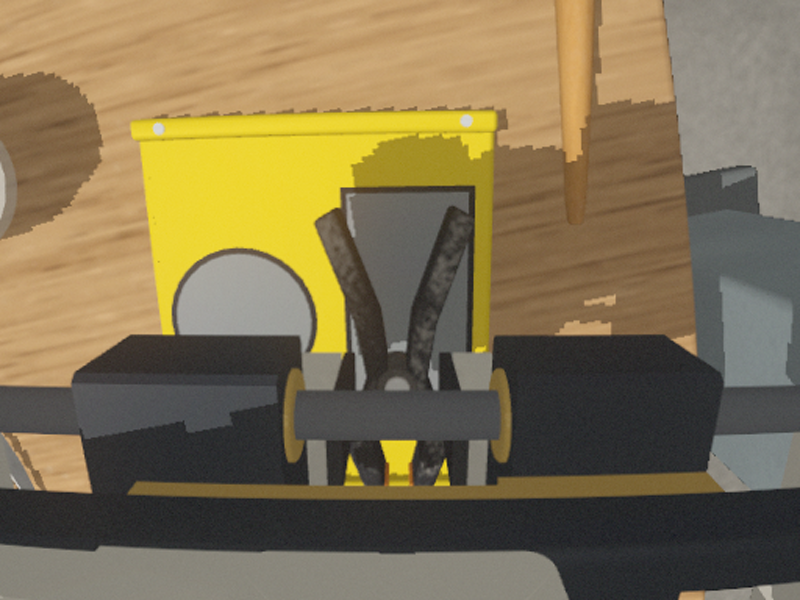

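The clamp hangs straight with handle ends (331,215)/(460,212); the long outline's far corners are (341,188)/(475,187).

```bash
python3 - <<'E'
from h import *
W=load('w2'); q=lambda u,v,z:pt(W,u*.64,v*.64,z)*1000
np.set_printoptions(precision=1,suppress=True)
a,b=q(341,188,.006),q(475,187,.006); print('outline end',(a+b)/2,np.linalg.norm(a-b),'predict',[425-54*.213,-237-54*.977],'yaw',np.degrees(np.arctan2(*(a-b)[1::-1])))
h1,h2=q(331,212,.068),q(460,209,.068); print('handles',(h1+h2)/2,np.linalg.norm(h1-h2))
R=q(245,250,.006); print('round top',R, 'left/right',q(175,315,.006),q(315,315,.006))
E
```

```text
outline end [ 414.1 -290.     6. ] 52.5772286374199 predict [413.498, -289.758] yaw -11.69302265541212
handles [ 419.5 -287.5   68. ] 36.22856829111789
round top [ 483.7 -279.7    6. ] left/right [ 520.8 -259.6    6. ] [ 462.6 -247.2    6. ]
```

play_rows:
  rows:
    - [[1, 0.001, 0.008, 0.04, 0], [1, 0.001, 0.008, 0.07, 0], [1, 0.001, 0.008, 0.085, 0], [1, 0.001, 0.008, 0.093, 0], [1, 0.001, 0.008, 0.095, 0], [1, 0.001, 0.008, 0.096, 0], [1, 0.001, 0.008, 0.096, 0], [1, 0.001, 0.008, 0.096, 0]]

```text
time_s: 9.58
tcp_pos: [0.4257, -0.2351, 0.0132]
eef_rot: [-179.9, 0.0, -102.3]
contact_force: [1.1, -0.3, -0.3]
gripper_width: 0.026
gripper_force: 19.4
```

play_rows:
  rows:
    - [[0, 0, 0, 0, 0], [0, 0, 0, 0, 0], [0, 0, 0, 0, 0], [0, 0, 0, 0, 0], [0, 0, 0, 0, 0], [0, 0, 0, 0, 0], [0, 0, 0, 0, 0], [0, 0, 0, 0, 0]]

```text
time_s: 10.25
tcp_pos: [0.425, -0.235, 0.0125]
eef_rot: [180.0, -0.0, -102.3]
contact_force: [0.3, -0.5, -0.4]
gripper_width: 0.0737
gripper_force: 0.0
```

play_rows:
  rows:
    - [[0, 0, 0, -0.05, 0], [0, 0, 0, -0.1, 0], [0, 0, 0, -0.2, 0], [0, 0, 0, -0.26, 0], [0, 0, 0, -0.32, 0], [0, 0, 0, -0.36, 0], [0, 0, 0, -0.36, 0], [0, 0, 0, -0.36, 0]]

```text
time_s: 10.92
tcp_pos: [0.4257, -0.235, 0.1938]
eef_rot: [-179.8, 0.0, -102.3]
contact_force: [-0.4, -0.5, 0.2]
gripper_width: 0.0879
gripper_force: 0.0
```

```bash
python3 - <<'E'
from h import *
from plan import *
im,ci=snap('wrist','w3'); plan([(.54,-.1,.21,-57),(.61,.032,.21,-12)])
E
```

```text
cur [   0.4249   -0.2348    0.1925 -102.3055] w 0.0876 F [ 0.   0.6 -0.5] t 10.9667
(0.54, -0.1, 0.21, -57) -> [-0.313, -0.168, -0.035, -0.527] rows 6.3
(0.61, 0.032, 0.21, -12) -> [-0.145, -0.261, -0.0, -0.524] rows 6.3
```

play_rows:
  rows:
    - [[0, -0.313, -0.168, -0.035, -0.527], [0, -0.313, -0.168, -0.035, -0.527], [0, -0.313, -0.168, -0.035, -0.527], [0, -0.313, -0.168, -0.035, -0.527], [0, -0.313, -0.168, -0.035, -0.527], [0, -0.313, -0.168, -0.035, -0.527], [0, -0.313, -0.168, -0.035, -0.527], [0, -0.313, -0.168, -0.035, -0.527]]

```text
time_s: 11.63
tcp_pos: [0.5398, -0.0995, 0.208]
eef_rot: [179.8, 0.1, -56.8]
contact_force: [0.5, 0.5, 0.6]
gripper_width: 0.088
gripper_force: 0.0
```

play_rows:
  rows:
    - [[0, -0.145, -0.261, 0, -0.524], [0, -0.145, -0.261, 0, -0.524], [0, -0.145, -0.261, 0, -0.524], [0, -0.145, -0.261, 0, -0.524], [0, -0.145, -0.261, 0, -0.524], [0, -0.145, -0.261, 0, -0.524], [0, -0.145, -0.261, 0, -0.524], [0, -0.145, -0.261, 0, -0.524]]

```text
time_s: 12.3
tcp_pos: [0.6098, 0.0318, 0.2086]
eef_rot: [179.9, 0.1, -12.0]
contact_force: [0.0, 0.8, -0.2]
gripper_width: 0.0877
gripper_force: 0.0
```

```bash
python3 - <<'E'
from h import *
from plan import *
im,ci=snap('wrist','w4'); plan([])
cv2.imwrite('pics/w34.png',np.vstack([cv2.imread('pics/w3.png')[:300],im[:300,:,::-1]]))
E
```

```text
cur [  0.6099   0.0317   0.2089 -12.1327] w 0.0874 F [ 0.4 -0.5  0.4] t 12.35
```

View pics/w34.png

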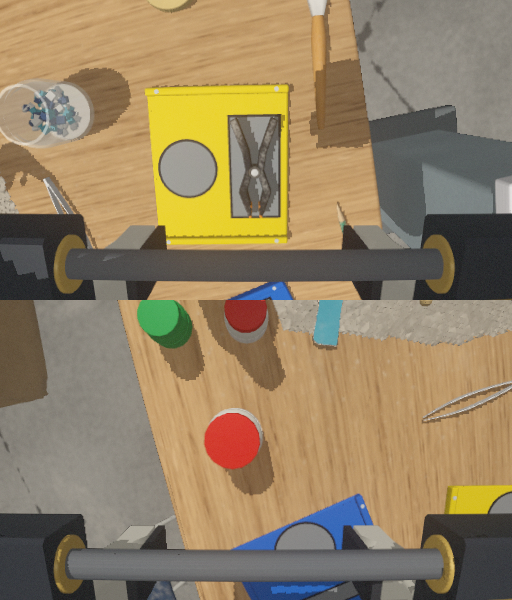

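Upper: the clamp sits well centred in its outline (round outline at (188,168)). Lower: the pot's cap is at (232,140) in the wrist frame.

```bash
python3 - <<'E'
from h import *
from plan import *
W=load('w4'); V=load('w3')
np.set_printoptions(precision=1,suppress=True)
p=pt(W,232.5,140.5,.075);print('pot',p*1000)
print('Yround',pt(V,188,168.5,.006)*1000,'long',pt(V,255.5,166.5,.006)*1000)
print('clamp tips',pt(V,256,213,.018)*1000,'h',pt(V,257,117,.021)*1000)
print('tw tip',pt(W,424,119,.004)*1000)
print('jar base in w3',pt(V,58,112,.03)*1000)
plan([(p[0],p[1],.135,-12.1),(p[0],p[1],.026,-12.1),(p[0],p[1],.16,-12.1),(.5675,-.11,.16,-12.1),(.4935,-.252,.12,-12.1),(.4935,-.252,.033,-12.1)])
E
```

```text
pot [649.3  42.1  75. ]
Yround [ 491.9 -251.4    6. ] long [ 423.5 -238.6    6. ]
clamp tips [ 432.8 -193.4   18. ] h [ 411.5 -287.7   21. ]
tw tip [ 624.1 -156.7    4. ]
jar base in w3 [ 594.9 -334.9   30. ]
cur [  0.6   0.    0.2 -12.1] w 0.0874 F [ 0.4 -0.5  0.4] t 12.35
(np.float64(0.6492553833107599), np.float64(0.0420574485864309), 0.135, -12.1) -> [0.073, -0.037, 0.148, -0.0] rows 2.0
(np.float64(0.6492553833107599), np.float64(0.0420574485864309), 0.026, -12.1) -> [0.0, -0.0, 0.218, -0.0] rows 2.6
(np.float64(0.6492553833107599), np.float64(0.0420574485864309), 0.16, -12.1) -> [0.0, -0.0, -0.268, -0.0] rows 3.2
(0.5675, -0.11, 0.16, -12.1) -> [-0.096, 0.332, -0.0, -0.0] rows 4.1
(0.4935, -0.252, 0.12, -12.1) -> [-0.085, 0.309, 0.08, -0.0] rows 4.0
(0.4935, -0.252, 0.033, -12.1) -> [0.0, -0.0, 0.174, -0.0] rows 2.1
```

play_rows:
  rows:
    - [[0, 0.07, -0.034, 0.148, 0], [0, 0.07, -0.034, 0.148, 0], [0, 0.07, -0.034, 0.148, 0], [0, 0.07, -0.034, 0.148, 0], [0, 0.07, -0.034, 0.22, 0], [0, 0.07, -0.034, 0.29, 0], [0, 0.07, -0.034, 0.36, 0], [0, 0.07, -0.034, 0.364, 0]]

```text
time_s: 13.02
tcp_pos: [0.6445, 0.0401, 0.0238]
eef_rot: [179.8, 0.4, -12.1]
contact_force: [-1.2, -0.1, -1.3]
gripper_width: 0.0876
gripper_force: 0.0
```

play_rows:
  rows:
    - [[0.2, 0, 0, 0, 0], [1, 0, 0, 0, 0], [1, 0, 0, 0, 0], [1, 0, 0, 0, 0], [1, 0, 0, 0, 0], [1, 0, 0, 0, 0], [1, 0, 0, 0, 0], [1, 0, 0, 0, 0]]

```text
time_s: 13.68
tcp_pos: [0.6491, 0.0417, 0.0296]
eef_rot: [-179.9, -0.1, -11.9]
contact_force: [-1.7, 1.4, 7.2]
gripper_width: 0.0528
gripper_force: 20.0
```

play_rows:
  rows:
    - [[1, 0, 0, 0, 0], [1, 0, 0, 0, 0], [1, 0, 0, 0, 0], [1, 0, 0, 0, 0], [1, 0, 0, 0, 0], [1, 0, 0, 0, 0], [1, 0, 0, 0, 0], [1, 0, 0, 0, 0]]

```text
time_s: 14.35
tcp_pos: [0.649, 0.0417, 0.0296]
eef_rot: [-179.9, -0.1, -11.9]
contact_force: [-1.8, 1.2, 6.8]
gripper_width: 0.0529
gripper_force: 20.0
```

```bash
python3 - <<'E'
from plan import *
plan([(.649,.0417,.13,-12),(.57,-.105,.13,-12),(.4928,-.2515,.1,-12),(.4928,-.2515,.0355,-12)])
E
```

```text
cur [  0.649    0.0417   0.0296 -11.939 ] w 0.0529 F [-1.8  1.2  6.8] t 14.35
(0.649, 0.0417, 0.13, -12) -> [-0.0, 0.0, -0.201, 0.001] rows 2.4
(0.57, -0.105, 0.13, -12) -> [-0.094, 0.32, -0.0, -0.0] rows 4.0
(0.4928, -0.2515, 0.1, -12) -> [-0.09, 0.319, 0.06, -0.0] rows 4.0
(0.4928, -0.2515, 0.0355, -12) -> [0.0, -0.0, 0.129, -0.0] rows 1.5
```

play_rows:
  rows:
    - [[1, 0, 0, -0.05, 0], [1, 0, 0, -0.12, 0], [1, 0, 0, -0.2, 0], [1, 0, 0, -0.2, 0], [1, -0.03, 0.1, -0.2, 0], [1, -0.06, 0.2, -0.2, 0], [1, -0.094, 0.32, -0.2, 0], [1, -0.094, 0.32, -0.2, 0]]

```text
time_s: 15.02
tcp_pos: [0.5677, -0.1065, 0.128]
eef_rot: [-180.0, 0.0, -11.9]
contact_force: [0.6, -1.6, -1.0]
gripper_width: 0.0537
gripper_force: 20.0
```

play_rows:
  rows:
    - [[1, -0.023, 0.08, 0, 0], [1, -0.045, 0.16, 0, 0], [1, -0.068, 0.24, 0.03, 0], [1, -0.09, 0.319, 0.06, 0], [1, -0.09, 0.319, 0.06, 0], [1, -0.09, 0.319, 0.06, 0], [1, -0.09, 0.319, 0.06, 0], [1, -0.09, 0.319, 0.06, 0]]

```text
time_s: 15.68
tcp_pos: [0.4928, -0.2517, 0.0985]
eef_rot: [-180.0, -0.1, -11.9]
contact_force: [0.5, 0.1, -2.4]
gripper_width: 0.0529
gripper_force: 20.0
```

```bash
python3 - <<'E'
from plan import *
plan([(.4928,-.2515,.0355,-12)])
E
```

```text
cur [  0.4928  -0.2517   0.0985 -11.938 ] w 0.0529 F [ 0.5  0.1 -2.4] t 15.6833
(0.4928, -0.2515, 0.0355, -12) -> [-0.0, -0.0, 0.126, 0.001] rows 1.5
```

play_rows:
  rows:
    - [[1, 0, 0, 0.05, 0], [1, 0, 0, 0.09, 0], [1, 0, 0, 0.11, 0], [1, 0, 0, 0.12, 0], [1, 0, 0, 0.125, 0], [1, 0, 0, 0.127, 0], [1, 0, 0, 0.127, 0], [1, 0, 0, 0.127, 0]]

```text
time_s: 16.35
tcp_pos: [0.4931, -0.2519, 0.0357]
eef_rot: [180.0, -0.1, -11.9]
contact_force: [-0.2, 0.2, -1.0]
gripper_width: 0.0531
gripper_force: 20.0
```

play_rows:
  rows:
    - [[0, 0, 0, 0, 0], [0, 0, 0, 0, 0], [0, 0, 0, 0, 0], [0, 0, 0, 0, 0], [0, 0, 0, 0, 0], [0, 0, 0, 0, 0], [0, 0, 0, 0, 0], [0, 0, 0, 0, 0]]

```text
time_s: 17.02
tcp_pos: [0.492, -0.2522, 0.0345]
eef_rot: [180.0, 0.0, -12.0]
contact_force: [0.4, 0.3, 0.3]
gripper_width: 0.087
gripper_force: 0.0
```

play_rows:
  rows:
    - [[0, 0, 0, -0.04, 0], [0, 0, 0, -0.1, 0], [0, 0, 0, -0.18, 0], [0, 0, 0, -0.26, 0], [0, 0, 0, -0.32, 0], [0, 0, 0, -0.36, 0], [0, 0, 0, -0.36, 0], [0, 0, 0, -0.36, 0]]

```text
time_s: 17.68
tcp_pos: [0.4926, -0.2522, 0.2159]
eef_rot: [-180.0, -0.2, -12.0]
contact_force: [-0.6, 0.6, -0.5]
gripper_width: 0.0873
gripper_force: 0.0
```

```bash
python3 - <<'E'
from plan import *
plan([(.56,-.23,.21,-55),(.63,-.21,.21,-99)])
E
```

```text
cur [  0.4926  -0.2522   0.2159 -11.969 ] w 0.0873 F [-0.6  0.6 -0.5] t 17.6833
(0.56, -0.23, 0.21, -55) -> [0.123, -0.071, 0.012, 0.501] rows 6.0
(0.63, -0.21, 0.21, -99) -> [0.048, -0.138, -0.0, 0.512] rows 6.1
```

play_rows:
  rows:
    - [[0, 0.123, -0.071, 0.012, 0.501], [0, 0.123, -0.071, 0.012, 0.501], [0, 0.123, -0.071, 0.012, 0.501], [0, 0.123, -0.071, 0.012, 0.501], [0, 0.123, -0.071, 0.012, 0.501], [0, 0.123, -0.071, 0.012, 0.501], [0, 0.123, -0.071, 0.012, 0.501], [0, 0.123, -0.071, 0.012, 0.501]]

```text
time_s: 18.35
tcp_pos: [0.5589, -0.23, 0.2072]
eef_rot: [179.9, 0.1, -54.8]
contact_force: [-0.8, -0.2, -1.1]
gripper_width: 0.0878
gripper_force: 0.0
```

play_rows:
  rows:
    - [[0, 0.048, -0.138, 0, 0.291], [0, 0.048, -0.138, 0, 0.291], [0, 0.048, -0.138, 0, 0.291], [0, 0.048, -0.138, 0, 0.291], [0, 0.048, -0.138, 0, 0.291], [0, 0.048, -0.138, 0, 0.291], [0, 0.048, -0.138, 0, 0.291], [0, 0.048, -0.138, 0, 0.291]]

```text
time_s: 19.02
tcp_pos: [0.6295, -0.2104, 0.2087]
eef_rot: [-180.0, -0.0, -79.9]
contact_force: [0.5, -0.9, 0.5]
gripper_width: 0.0876
gripper_force: 0.0
```

```bash
python3 - <<'E'
from h import *
from plan import *
im,ci=snap('wrist','w5'); plan([]); cv2.imwrite('pics/w5b.png',cv2.resize(im[:,:,::-1],(800,600),interpolation=cv2.INTER_CUBIC))
E
```

```text
cur [  0.6296  -0.2104   0.2087 -79.9201] w 0.0875 F [-0.7 -0.7  0. ] t 19.0667
```

View pics/w5b.png

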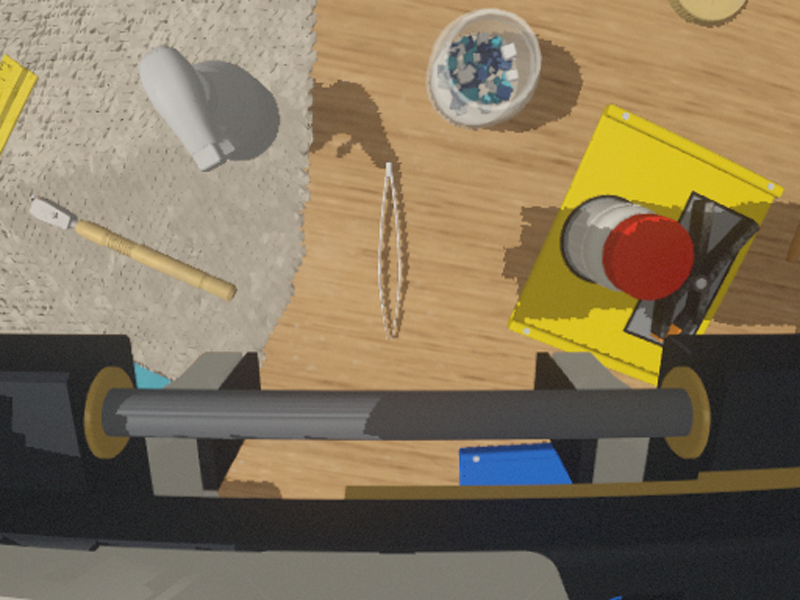

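The pot stands on its outline; the tweezers run from (389,163) to (391,338) on the 800-px picture, and the jar mouth is near (489,58).

```bash
python3 - <<'E'
from h import *
from plan import *
W=load('w5'); q=lambda u,v,z:pt(W,u*.64,v*.64,z)
a,b=q(389,163,.006),q(392,338,.004); m=(a+b)/2; d=a-b
yaw=np.degrees(np.arctan2(d[1],d[0])); print(a,b,m,np.linalg.norm(d),yaw,'jar',q(489,58,.076))
# blue long centre, tray yaw 13.3 -> y axis 103.3/-76.7
plan([(m[0],m[1],.004,yaw),(m[0],m[1],.1,yaw),(.53,-.11,.1,-78),(.437,-.021,.1,-77)])
E
```

```text
[ 0.64610923 -0.27472786  0.006     ] [ 0.62294243 -0.15528774  0.004     ] [ 0.63452583 -0.2150078   0.005     ] 0.12168254781313342 -79.02311958014413 jar [ 0.60403804 -0.33661467  0.076     ]
cur [  0.6296  -0.2104   0.2087 -79.9201] w 0.0875 F [-0.7 -0.7  0. ] t 19.0667
(np.float64(0.6345258307127704), np.float64(-0.21500779943546244), 0.004, np.float64(-79.02311958014413)) -> [0.011, -0.008, 0.409, -0.01] rows 4.9
(np.float64(0.6345258307127704), np.float64(-0.21500779943546244), 0.1, np.float64(-79.02311958014413)) -> [0.0, -0.0, -0.192, -0.0] rows 2.3
(0.53, -0.11, 0.1, -78) -> [-0.246, 0.165, -0.0, -0.012] rows 3.6
(0.437, -0.021, 0.1, -77) -> [-0.213, 0.145, -0.0, -0.012] rows 3.1
```

play_rows:
  rows:
    - [[0.4, 0.011, -0.008, 0.3, -0.01], [0.4, 0.011, -0.008, 0.3, -0.01], [0.4, 0.011, -0.008, 0.3, -0.01], [0.4, 0.011, -0.008, 0.3, -0.01], [0.4, 0.011, -0.008, 0.35, -0.01], [0.4, 0.011, -0.008, 0.38, -0.01], [0.4, 0.011, -0.008, 0.39, -0.01], [0.4, 0.011, -0.008, 0.39, -0.01]]

```text
time_s: 19.73
tcp_pos: [0.6338, -0.215, 0.0123]
eef_rot: [179.9, 0.0, -79.1]
contact_force: [-0.0, 0.3, 0.6]
gripper_width: 0.0526
gripper_force: 0.0
```

```bash
python3 - <<'E'
from plan import *
plan([(.6345,-.215,.004,-79)])
E
```

```text
cur [ 6.33800e-01 -2.15000e-01  1.23000e-02 -7.91279e+01] w 0.0526 F [-0.   0.3  0.6] t 19.7333
(0.6345, -0.215, 0.004, -79) -> [0.0, -0.001, 0.017, -0.001] rows 0.2
```

play_rows:
  rows:
    - [[0.4, 0, 0, 0.015, 0], [0.4, 0, 0, 0.015, 0], [1, 0, 0, 0.015, 0], [1, 0, 0, 0.015, 0], [1, 0, 0, 0.015, 0], [1, 0, 0, 0.015, 0], [1, 0, 0, 0.015, 0], [1, 0, 0, 0.015, 0]]
  squeeze: 12

```text
time_s: 20.4
tcp_pos: [0.6348, -0.215, 0.0063]
eef_rot: [-180.0, -0.0, -79.2]
contact_force: [-0.2, 0.5, 0.7]
gripper_width: 0.0176
gripper_force: 0.0
```

play_rows:
  rows:
    - [[1, 0, 0, 0, 0], [1, 0, 0, 0, 0], [1, 0, 0, 0, 0], [1, 0, 0, 0, 0], [1, 0, 0, 0, 0], [1, 0, 0, 0, 0], [1, 0, 0, 0, 0], [1, 0, 0, 0, 0]]

```text
time_s: 21.07
tcp_pos: [0.6348, -0.215, 0.0061]
eef_rot: [-180.0, -0.0, -79.2]
contact_force: [-0.1, 0.7, 1.7]
gripper_width: 0.0137
gripper_force: 12.0
```

play_rows:
  rows:
    - [[1, 0, 0, -0.04, 0], [1, 0, 0, -0.1, 0], [1, 0, 0, -0.18, 0], [1, 0, 0, -0.192, 0], [1, -0.06, 0.04, -0.192, 0], [1, -0.12, 0.08, -0.192, -0.01], [1, -0.18, 0.12, -0.192, -0.012], [1, -0.246, 0.165, -0.192, -0.012]]

```text
time_s: 21.73
tcp_pos: [0.5296, -0.1092, 0.1017]
eef_rot: [-180.0, -0.0, -78.2]
contact_force: [0.3, 2.4, 1.4]
gripper_width: 0.0138
gripper_force: 12.0
```

play_rows:
  rows:
    - [[1, -0.213, 0.145, 0, -0.012], [1, -0.213, 0.145, 0, -0.012], [1, -0.213, 0.145, 0, -0.012], [1, -0.213, 0.145, 0, -0.012], [1, -0.213, 0.145, 0, -0.012], [1, -0.213, 0.145, 0, -0.012], [1, -0.213, 0.145, 0, -0.012], [1, -0.213, 0.145, 0, -0.012]]

```text
time_s: 22.4
tcp_pos: [0.4384, -0.0209, 0.1019]
eef_rot: [180.0, -0.0, -77.2]
contact_force: [0.3, -0.1, 0.2]
gripper_width: 0.0138
gripper_force: 12.0
```

```bash
python3 - <<'E'
from h import *
from plan import *
im,ci=snap('wrist','w6'); plan([]); cv2.imwrite('pics/w6b.png',cv2.resize(im[:,:,::-1],(800,600),interpolation=cv2.INTER_CUBIC))
E
```

```text
cur [ 4.38300e-01 -2.10000e-02  1.01800e-01 -7.72012e+01] w 0.0141 F [-0.5 -1.  -0. ] t 22.45
```

View pics/w6b.png

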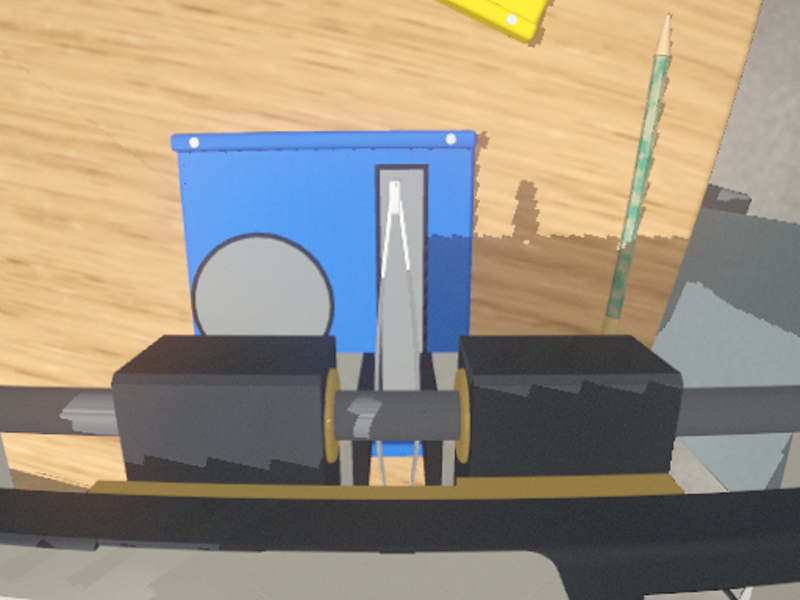

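The tweezers hang aligned: end at (395,181), outline end corners (376,165)/(428,165), round outline top (260,233), sides (192,300)/(333,300).

```bash
python3 - <<'E'
from h import *
from plan import *
np.set_printoptions(precision=4,suppress=True)
W=load('w6'); q=lambda u,v,z:pt(W,u*.64,v*.64,z)
e=(q(376,165,.006)+q(428,165,.006))/2
s1,s2=q(194,142,.018),q(450,139,.018); print('railyaw',np.degrees(np.arctan2(*(s1-s2)[1::-1])))
l,rr,t=q(192,300,.006),q(333,300,.006),q(260,233,.006); print('round l r t',l,rr,t)
ang=np.radians(13.2); X=np.array([np.cos(ang),np.sin(ang)]);Y=np.array([-X[1],X[0]])
print('outline end',e,'long c',e[:2]+.067*Y,'round',(l+rr)[:2]/2, t[:2]+.036*Y)
te=q(395,181,.105); print('tw end',te,'dist from tcp',te[:2]-[.4383,-.021])
E
```

```text
railyaw 13.073117012750028
round l r t [0.538  0.0008 0.006 ] [ 0.4692 -0.0149  0.006 ] [ 0.5099 -0.0397  0.006 ]
outline end [ 0.4507 -0.0855  0.006 ] long c [ 0.4354 -0.0202] round [ 0.5036 -0.0071] [ 0.5017 -0.0046]
tw end [ 0.4528 -0.081   0.105 ] dist from tcp [ 0.0145 -0.06  ]
```

play_rows:
  rows:
    - [[1, -0.002, 0.004, 0.06, 0], [1, -0.002, 0.004, 0.12, 0], [1, -0.002, 0.004, 0.15, 0], [1, -0.002, 0.004, 0.165, 0], [1, -0.002, 0.004, 0.174, 0], [1, -0.002, 0.004, 0.178, 0], [1, -0.002, 0.004, 0.178, 0], [1, -0.002, 0.004, 0.178, 0]]

```text
time_s: 23.12
tcp_pos: [0.4362, -0.0197, 0.0137]
eef_rot: [-179.9, 0.0, -77.1]
contact_force: [-0.8, -0.4, -0.8]
gripper_width: 0.014
gripper_force: 12.0
```

play_rows:
  rows:
    - [[0, 0, 0, 0, 0], [0, 0, 0, 0, 0], [0, 0, 0, 0, 0], [0, 0, 0, 0, 0], [0, 0, 0, 0, 0], [0, 0, 0, 0, 0], [0, 0, 0, 0, 0], [0, 0, 0, 0, 0]]

```text
time_s: 23.78
tcp_pos: [0.4355, -0.0198, 0.0131]
eef_rot: [-180.0, 0.0, -77.1]
contact_force: [0.0, 0.5, -0.2]
gripper_width: 0.0618
gripper_force: 0.0
```

play_rows:
  rows:
    - [[0, 0, 0, -0.04, 0], [0, 0, 0, -0.1, 0], [0, 0, 0, -0.18, 0], [0, 0, 0, -0.26, 0], [0, 0, 0, -0.32, 0], [0, 0, 0, -0.38, 0], [0, 0, 0, -0.38, 0], [0, 0, 0, -0.38, 0]]

```text
time_s: 24.45
tcp_pos: [0.4364, -0.0194, 0.2048]
eef_rot: [-179.8, 0.0, -77.1]
contact_force: [-0.5, -0.7, -0.8]
gripper_width: 0.0874
gripper_force: 0.0
```

```bash
python3 - <<'E'
from h import *
from plan import *
im,ci=snap('wrist','w7')
S=load('scene0');D=load('side0')
for z in(0,.08,.1): print('mug',z,pt(S,643/1.5625,362/1.5625,z),pt(D,492/1.5625,390/1.5625,z))
print('mug base left/right',pt(S,605/1.5625,410/1.5625),pt(S,665/1.5625,420/1.5625),pt(D,490/1.5625,462/1.5625))
plan([(.52,-.15,.21,-35),(.59,-.31,.21,13.3)])
E
```

```text
mug 0 [ 0.75472486 -0.48495592  0.        ] [ 0.69437805 -0.3763722   0.        ]
mug 0.08 [ 0.64580634 -0.49622587  0.08      ] [ 0.64700817 -0.49638308  0.08      ]
mug 0.1 [ 0.61857671 -0.49904336  0.1       ] [ 0.6351657 -0.5263858  0.1      ]
mug base left/right [ 0.63197474 -0.47067979  0.        ] [ 0.65530023 -0.53790556  0.        ] [ 0.64290242 -0.52365173  0.        ]
cur [ 4.35400e-01 -1.97000e-02  2.03300e-01 -7.71176e+01] w 0.0877 F [-0.5  0.2 -1. ] t 24.5
(0.52, -0.15, 0.21, -35) -> [0.292, -0.107, -0.013, -0.49] rows 5.9
(0.59, -0.31, 0.21, 13.3) -> [0.298, 0.182, -0.0, -0.562] rows 6.7
```

play_rows:
  rows:
    - [[0, 0.292, -0.107, -0.013, -0.49], [0, 0.292, -0.107, -0.013, -0.49], [0, 0.292, -0.107, -0.013, -0.49], [0, 0.292, -0.107, -0.013, -0.49], [0, 0.292, -0.107, -0.013, -0.49], [0, 0.292, -0.107, -0.013, -0.49], [0, 0.292, -0.107, -0.013, -0.49], [0, 0.292, -0.107, -0.013, -0.49]]

```text
time_s: 25.17
tcp_pos: [0.5194, -0.1506, 0.2073]
eef_rot: [179.9, 0.2, -34.9]
contact_force: [-0.6, 0.3, -0.8]
gripper_width: 0.0877
gripper_force: 0.0
```

play_rows:
  rows:
    - [[0, 0.298, 0.182, 0, -0.562], [0, 0.298, 0.182, 0, -0.562], [0, 0.298, 0.182, 0, -0.562], [0, 0.298, 0.182, 0, -0.562], [0, 0.298, 0.182, 0, -0.562], [0, 0.298, 0.182, 0, -0.562], [0, 0.298, 0.182, 0, -0.562], [0, 0.298, 0.182, 0, -0.562]]

```text
time_s: 25.83
tcp_pos: [0.5895, -0.3103, 0.2076]
eef_rot: [-179.9, 0.1, 13.4]
contact_force: [0.0, 0.3, 0.2]
gripper_width: 0.0878
gripper_force: 0.0
```

```bash
python3 - <<'E'
from h import *
from plan import *
im,ci=snap('wrist','w8'); plan([])
cv2.imwrite('pics/w78.png',np.vstack([cv2.imread('pics/w7.png')[:300],im[:300,:,::-1]]))
E
```

```text
cur [ 0.5896 -0.31    0.2081 13.082 ] w 0.0875 F [ 0.4 -0.5  1.3] t 25.8833
```

View pics/w78.png

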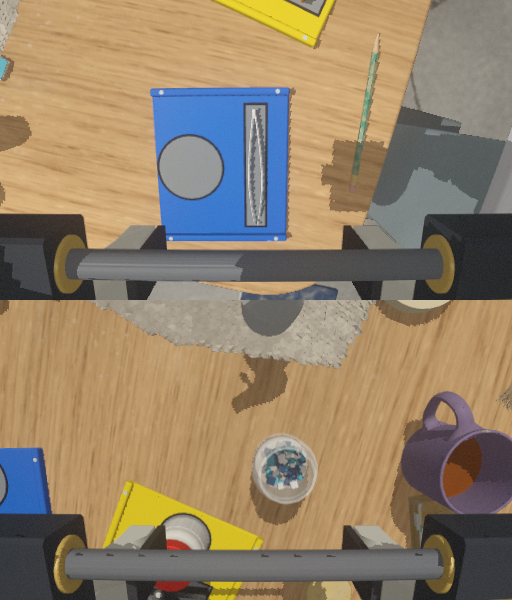

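Tweezers lie centred on the long outline. Jar mouth at (285,167) in the wrist frame; the mug's left edge is at (402,160).

```bash
python3 - <<'E'
from h import *
from plan import *
np.set_printoptions(precision=4,suppress=True)
W=load('w8');V=load('w7')
print('jar',pt(W,284,165,.076),pt(W,285,167,.064),'mug left',pt(W,402,160,.08),'handle',pt(W,425,110,.06))
print('Bround',pt(V,191,167,.006),'tw mid',pt(V,255.5,165,.012),'long c',pt(V,256,164.5,.006))
j=[.604,-.336]
plan([(*j,.14,13.3),(*j,.024,13.3),(*j,.13,13.3),(.55,-.17,.13,13.3),(.5028,-.006,.13,13.3)])
E
```

```text
jar [ 0.6108 -0.3314  0.076 ] [ 0.6074 -0.3343  0.064 ] mug left [ 0.6398 -0.4285  0.08  ] handle [ 0.6867 -0.4437  0.06  ]
Bround [ 0.5026 -0.0057  0.006 ] tw mid [ 0.4365 -0.0241  0.012 ] long c [ 0.4359 -0.0237  0.006 ]
cur [ 0.5896 -0.31    0.2081 13.082 ] w 0.0875 F [ 0.4 -0.5  1.3] t 25.8833
(0.604, -0.336, 0.14, 13.3) -> [0.016, 0.057, 0.136, -0.003] rows 1.8
(0.604, -0.336, 0.024, 13.3) -> [0.0, 0.0, 0.232, -0.0] rows 2.8
(0.604, -0.336, 0.13, 13.3) -> [0.0, 0.0, -0.212, -0.0] rows 2.5
(0.55, -0.17, 0.13, 13.3) -> [-0.029, -0.348, -0.0, -0.0] rows 4.2
(0.5028, -0.006, 0.13, 13.3) -> [-0.016, -0.341, -0.0, -0.0] rows 4.1
```

```bash
python3 - <<'E'
from plan import *
j=[.606,-.335]
plan([(*j,.14,0),(*j,.026,0),(*j,.13,0),(.55,-.17,.13,7),(.5028,-.006,.13,13)])
E
```

```text
cur [ 0.5896 -0.31    0.2081 13.082 ] w 0.0875 F [ 0.4 -0.5  1.3] t 25.8833
(0.606, -0.335, 0.14, 0) -> [0.021, 0.056, 0.136, 0.152] rows 1.8
(0.606, -0.335, 0.026, 0) -> [0.0, 0.0, 0.228, -0.0] rows 2.7
(0.606, -0.335, 0.13, 0) -> [0.0, 0.0, -0.208, -0.0] rows 2.5
(0.55, -0.17, 0.13, 7) -> [-0.112, -0.33, -0.0, -0.081] rows 4.2
(0.5028, -0.006, 0.13, 13) -> [-0.054, -0.337, -0.0, -0.07] rows 4.1
```

play_rows:
  rows:
    - [[0, 0.021, 0.056, 0.1, 0.152], [0, 0.021, 0.056, 0.13, 0.152], [0, 0.021, 0.056, 0.136, 0.152], [0, 0.021, 0.056, 0.136, 0.152], [0, 0.021, 0.056, 0.2, 0.152], [0, 0.021, 0.056, 0.27, 0.152], [0, 0.021, 0.056, 0.34, 0.152], [0, 0.021, 0.056, 0.36, 0.152]]

```text
time_s: 26.55
tcp_pos: [0.6047, -0.3335, 0.0264]
eef_rot: [-179.9, 0.2, 0.2]
contact_force: [-0.4, 0.9, -1.7]
gripper_width: 0.0877
gripper_force: 0.0
```

play_rows:
  rows:
    - [[0, 0, 0, 0, 0], [1, 0, 0, 0, 0], [1, 0, 0, 0, 0], [1, 0, 0, 0, 0], [1, 0, 0, 0, 0], [1, 0, 0, 0, 0], [1, 0, 0, 0, 0], [1, 0, 0, 0, 0]]
  squeeze: 25

```text
time_s: 27.22
tcp_pos: [0.6079, -0.3356, 0.0316]
eef_rot: [179.9, -0.1, 0.3]
contact_force: [-0.9, 1.1, 7.7]
gripper_width: 0.0617
gripper_force: 25.0
```

play_rows:
  rows:
    - [[1, 0, 0, -0.03, 0], [1, 0, 0, -0.08, 0], [1, 0, 0, -0.15, 0], [1, 0, 0, -0.2, 0], [1, 0, 0, -0.208, 0], [1, 0, 0, -0.208, 0], [1, 0, 0, -0.208, 0], [1, 0, 0, -0.208, 0]]

```text
time_s: 27.88
tcp_pos: [0.6057, -0.3346, 0.1319]
eef_rot: [-179.9, 0.1, 0.2]
contact_force: [-0.6, -0.6, -1.4]
gripper_width: 0.0619
gripper_force: 25.0
```

play_rows:
  rows:
    - [[1, -0.03, -0.08, 0, -0.04], [1, -0.06, -0.16, 0, -0.08], [1, -0.09, -0.25, 0, -0.081], [1, -0.112, -0.33, 0, -0.081], [1, -0.112, -0.33, 0, -0.081], [1, -0.112, -0.33, 0, -0.081], [1, -0.112, -0.33, 0, -0.081], [1, -0.112, -0.33, 0, -0.081]]

```text
time_s: 28.55
tcp_pos: [0.5501, -0.1706, 0.1328]
eef_rot: [-180.0, 0.1, 7.2]
contact_force: [0.5, -0.7, -1.7]
gripper_width: 0.0619
gripper_force: 25.0
```

play_rows:
  rows:
    - [[1, -0.01, -0.08, 0, -0.03], [1, -0.025, -0.16, 0, -0.07], [1, -0.04, -0.25, 0, -0.07], [1, -0.054, -0.337, 0, -0.07], [1, -0.054, -0.337, 0, -0.07], [1, -0.054, -0.337, 0, -0.07], [1, -0.054, -0.337, 0, -0.07], [1, -0.054, -0.337, 0, -0.07]]

```text
time_s: 29.22
tcp_pos: [0.5025, -0.0075, 0.1332]
eef_rot: [180.0, 0.0, 13.1]
contact_force: [0.0, -0.7, -1.9]
gripper_width: 0.0617
gripper_force: 25.0
```

```bash
python3 - <<'E'
from plan import *
plan([(.5028,-.006,.0376,13)])
E
```

```text
cur [ 5.02500e-01 -7.50000e-03  1.33200e-01  1.31467e+01] w 0.0617 F [ 0.  -0.7 -1.9] t 29.2167
(0.5028, -0.006, 0.0376, 13) -> [0.001, -0.003, 0.191, 0.002] rows 2.3
```

play_rows:
  rows:
    - [[1, 0.001, -0.003, 0.06, 0], [1, 0.001, -0.003, 0.12, 0], [1, 0.001, -0.003, 0.16, 0], [1, 0.001, -0.003, 0.18, 0], [1, 0.001, -0.003, 0.187, 0], [1, 0.001, -0.003, 0.191, 0], [1, 0.001, -0.003, 0.191, 0], [1, 0.001, -0.003, 0.191, 0]]

```text
time_s: 29.88
tcp_pos: [0.5033, -0.0049, 0.0391]
eef_rot: [-180.0, -0.1, 13.2]
contact_force: [0.3, -0.5, -2.0]
gripper_width: 0.0616
gripper_force: 25.0
```

play_rows:
  rows:
    - [[0, 0, 0, 0, 0], [0, 0, 0, 0, 0], [0, 0, 0, 0, 0], [0, 0, 0, 0, 0], [0, 0, 0, 0, 0], [0, 0, 0, 0, 0], [0, 0, 0, 0, 0], [0, 0, 0, 0, 0]]

```text
time_s: 30.55
tcp_pos: [0.5023, -0.0049, 0.0381]
eef_rot: [180.0, -0.0, 13.2]
contact_force: [1.0, 0.1, -0.6]
gripper_width: 0.0879
gripper_force: 0.0
```

play_rows:
  rows:
    - [[0, 0, 0, -0.04, 0], [0, 0, 0, -0.1, 0], [0, 0, 0, -0.18, 0], [0, 0, 0, -0.26, 0], [0, 0, 0, -0.34, 0], [0, 0, 0, -0.4, 0], [0, 0, 0, -0.4, 0], [0, 0, 0, -0.4, 0]]

```text
time_s: 31.22
tcp_pos: [0.5032, -0.0045, 0.2402]
eef_rot: [-180.0, -0.3, 13.2]
contact_force: [-1.1, 1.1, -1.4]
gripper_width: 0.0877
gripper_force: 0.0
```

```bash
python3 - <<'E'
from h import *
from plan import *
im,ci=snap('wrist','w9'); snap('scene','s9'); plan([(.485,-.2,.23,0),(.46,-.4,.2,-12)])
E
```

```text
cur [ 5.01700e-01 -4.90000e-03  2.37400e-01  1.32094e+01] w 0.0877 F [ 0.2 -0.2 -1. ] t 31.3167
(0.485, -0.2, 0.23, 0) -> [-0.122, 0.372, 0.015, 0.154] rows 4.7
(0.46, -0.4, 0.2, -12) -> [-0.05, 0.4, 0.06, 0.14] rows 4.9
```

play_rows:
  rows:
    - [[0, -0.122, 0.372, 0.015, 0.154], [0, -0.122, 0.372, 0.015, 0.154], [0, -0.122, 0.372, 0.015, 0.154], [0, -0.122, 0.372, 0.015, 0.154], [0, -0.122, 0.372, 0.015, 0.154], [0, -0.122, 0.372, 0.015, 0.154], [0, -0.122, 0.372, 0.015, 0.154], [0, -0.122, 0.372, 0.015, 0.154]]

```text
time_s: 31.98
tcp_pos: [0.4848, -0.1999, 0.2292]
eef_rot: [-180.0, 0.1, -0.1]
contact_force: [-0.8, 0.2, 0.1]
gripper_width: 0.0875
gripper_force: 0.0
```

play_rows:
  rows:
    - [[0, -0.05, 0.4, 0.06, 0.14], [0, -0.05, 0.4, 0.06, 0.14], [0, -0.05, 0.4, 0.06, 0.14], [0, -0.05, 0.4, 0.06, 0.14], [0, -0.05, 0.4, 0.06, 0.14], [0, -0.05, 0.4, 0.06, 0.14], [0, -0.05, 0.4, 0.06, 0.14], [0, -0.05, 0.4, 0.06, 0.14]]

```text
time_s: 32.65
tcp_pos: [0.4607, -0.3989, 0.1999]
eef_rot: [-180.0, 0.1, -12.0]
contact_force: [0.7, 0.3, 0.3]
gripper_width: 0.0875
gripper_force: 0.0
```

```bash
python3 - <<'E'
from h import *
from plan import *
im,ci=snap('wrist','w10'); plan([])
cv2.imwrite('pics/w910.png',np.vstack([cv2.imread('pics/w9.png')[:300],im[:300,:,::-1]]))
E
```

```text
cur [  0.4609  -0.3986   0.2004 -11.965 ] w 0.0876 F [0.1 0.5 0.8] t 32.7
```

View pics/w910.png

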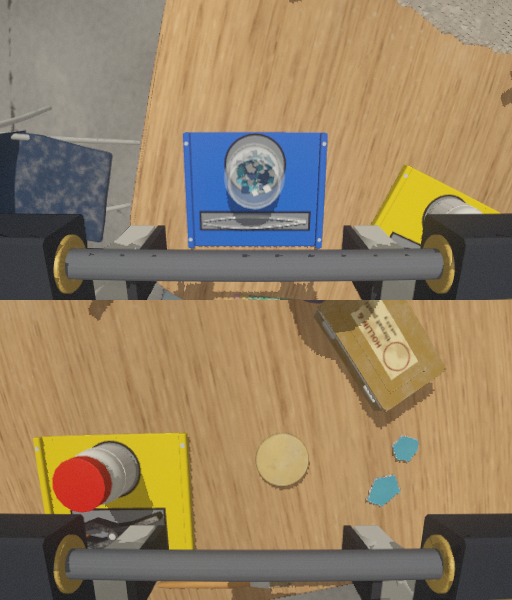

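Upper: jar stands on the blue round outline around (255,175). Lower: lid at (282,460→160). I'll enlarge jar and pot for accurate centres.

```bash
python3 - <<'E'
from h import *
a=cv2.imread('pics/w9.png')[125:225,215:295]; b=cv2.imread('pics/w10.png')[130:230,40:120+0]; b=cv2.imread('pics/w10.png')[130:230,70:150]
f=lambda x:cv2.resize(x,(400,500),interpolation=cv2.INTER_CUBIC)
cv2.imwrite('pics/c1.png',np.hstack([f(a),f(b)]))
E
```

```text
(no output)
```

View pics/c1.png

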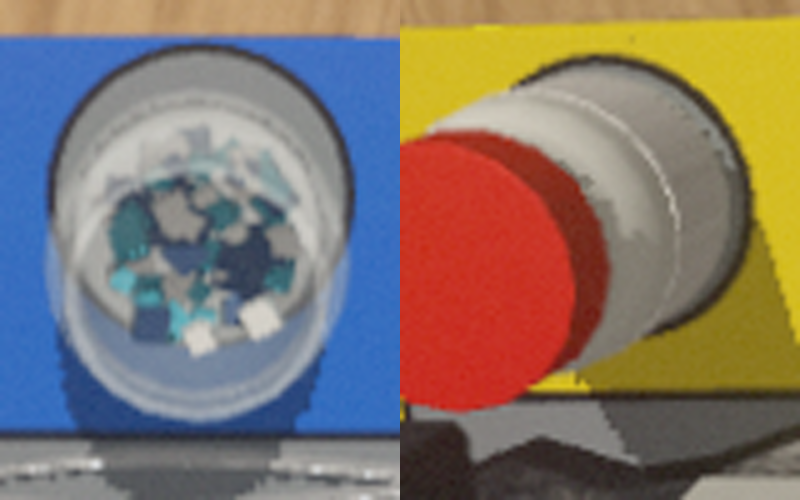

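```bash
python3 - <<'E'
from h import *
from plan import *
np.set_printoptions(precision=4,suppress=True)
A=load('w9');B=load('w10')
m=pt(A,255,182.6,.082); print('jar mouth',m,'body widest(z.07)',pt(A,215+197/5,125+280/5,.07),'outline',pt(A,255.2,163.5,.006))
print('mouth edges',pt(A,215+67/5,125+288/5,.082),pt(A,215+338/5,125+288/5,.082),pt(A,255,125+420/5,.082))
print('cap',pt(B,80,185,.081))
l=pt(B,282,160,.013); print('lid',l, pt(B,256,160,.011),pt(B,308,160,.011))
plan([(l[0],l[1],.1,-12),(l[0],l[1],.003,-12),(l[0],l[1],.15,-12),(.48,-.3,.15,-8),(.49,-.15,.15,-4),(m[0],m[1],.15,0)])
E
```

```text
jar mouth [ 0.4987 -0.0065  0.082 ] body widest(z.07) [ 0.4975 -0.0062  0.07  ] outline [ 0.5041 -0.0056  0.006 ]
mouth edges [0.4929 0.0181 0.082 ] [ 0.5047 -0.032   0.082 ] [ 0.4732 -0.0125  0.082 ]
cap [ 0.4928 -0.2538  0.081 ]
lid [ 0.4656 -0.429   0.013 ] [ 0.4707 -0.403   0.011 ] [ 0.4597 -0.4553  0.011 ]
cur [  0.4609  -0.3986   0.2004 -11.965 ] w 0.0876 F [0.1 0.5 0.8] t 32.7
(np.float64(0.4655567849428353), np.float64(-0.42902155230164696), 0.1, -12) -> [0.022, 0.058, 0.201, 0.0] rows 2.5
(np.float64(0.4655567849428353), np.float64(-0.42902155230164696), 0.003, -12) -> [0.0, -0.0, 0.194, -0.0] rows 2.3
(np.float64(0.4655567849428353), np.float64(-0.42902155230164696), 0.15, -12) -> [0.0, -0.0, -0.294, -0.0] rows 3.5
(0.48, -0.3, 0.15, -8) -> [-0.025, -0.258, -0.0, -0.047] rows 3.1
(0.49, -0.15, 0.15, -4) -> [-0.022, -0.3, -0.0, -0.047] rows 3.6
(np.float64(0.4986750972168569), np.float64(-0.0064848581773108635), 0.15, 0) -> [-0.003, -0.288, -0.0, -0.047] rows 3.4
```

play_rows:
  rows:
    - [[0, 0.022, 0.058, 0.2, 0], [0, 0.022, 0.058, 0.2, 0], [0, 0.022, 0.058, 0.2, 0], [0, 0.022, 0.058, 0.28, 0], [0, 0.022, 0.058, 0.34, 0], [0, 0.022, 0.058, 0.37, 0], [0, 0.022, 0.058, 0.386, 0], [0, 0.022, 0.058, 0.386, 0]]

```text
time_s: 33.37
tcp_pos: [0.4651, -0.4288, 0.0063]
eef_rot: [-180.0, 0.1, -11.9]
contact_force: [-0.2, -0.5, -0.5]
gripper_width: 0.0879
gripper_force: 0.0
```

play_rows:
  rows:
    - [[0, 0, 0, 0, 0], [1, 0, 0, 0, 0], [1, 0, 0, 0, 0], [1, 0, 0, 0, 0], [1, 0, 0, 0, 0], [1, 0, 0, 0, 0], [1, 0, 0, 0, 0], [1, 0, 0, 0, 0]]
  squeeze: 10

```text
time_s: 34.03
tcp_pos: [0.4652, -0.4307, 0.0079]
eef_rot: [180.0, -0.0, -12.1]
contact_force: [-0.3, 0.8, 3.2]
gripper_width: 0.0519
gripper_force: 10.1
```

```bash
python3 - <<'E'
from plan import *
plan([])
E
```

```text
cur [ 4.65200e-01 -4.30700e-01  7.90000e-03 -1.20511e+01] w 0.0519 F [-0.3  0.8  3.2] t 34.0333
```

play_rows:
  rows:
    - [[1, 0, 0, -0.04, 0], [1, 0, 0, -0.1, 0], [1, 0, 0, -0.16, 0], [1, 0, 0, -0.22, 0], [1, 0, 0, -0.28, 0], [1, 0, 0, -0.29, 0], [1, 0, 0, -0.29, 0], [1, 0, 0, -0.29, 0]]

```text
time_s: 34.7
tcp_pos: [0.4649, -0.4303, 0.1523]
eef_rot: [-180.0, -0.0, -12.1]
contact_force: [-0.4, -1.0, -1.1]
gripper_width: 0.0518
gripper_force: 10.0
```

```bash
python3 - <<'E'
from h import *
from plan import *
snap('wrist','w11')
plan([(.48,-.29,.15,-8),(.49,-.15,.15,-4),(.499,-.0065,.15,0)])
E
```

```text
cur [  0.4644  -0.4301   0.1513 -12.0705] w 0.052 F [-0.   0.1 -0.6] t 34.75
(0.48, -0.29, 0.15, -8) -> [-0.028, -0.28, 0.003, -0.047] rows 3.4
(0.49, -0.15, 0.15, -4) -> [-0.019, -0.28, -0.0, -0.047] rows 3.4
(0.499, -0.0065, 0.15, 0) -> [-0.002, -0.288, -0.0, -0.047] rows 3.4
```

play_rows:
  rows:
    - [[1, -0.007, -0.07, 0, -0.02], [1, -0.014, -0.14, 0, -0.04], [1, -0.021, -0.21, 0, -0.047], [1, -0.028, -0.28, 0, -0.047], [1, -0.028, -0.28, 0, -0.047], [1, -0.028, -0.28, 0, -0.047], [1, -0.028, -0.28, 0, -0.047], [1, -0.028, -0.28, 0, -0.047]]

```text
time_s: 35.42
tcp_pos: [0.4802, -0.2912, 0.1516]
eef_rot: [-180.0, 0.1, -8.0]
contact_force: [0.0, -0.2, -1.0]
gripper_width: 0.0518
gripper_force: 10.0
```

play_rows:
  rows:
    - [[1, -0.005, -0.07, 0, -0.02], [1, -0.01, -0.14, 0, -0.04], [1, -0.015, -0.21, 0, -0.047], [1, -0.019, -0.28, 0, -0.047], [1, -0.019, -0.28, 0, -0.047], [1, -0.019, -0.28, 0, -0.047], [1, -0.019, -0.28, 0, -0.047], [1, -0.019, -0.28, 0, -0.047]]

```text
time_s: 36.08
tcp_pos: [0.4906, -0.152, 0.1522]
eef_rot: [180.0, 0.0, -4.1]
contact_force: [-0.1, 0.5, -0.6]
gripper_width: 0.0516
gripper_force: 10.0
```

play_rows:
  rows:
    - [[1, 0, -0.07, 0, -0.02], [1, 0, -0.14, 0, -0.04], [1, 0, -0.21, 0, -0.047], [1, -0.002, -0.288, 0, -0.047], [1, -0.002, -0.288, 0, -0.047], [1, -0.002, -0.288, 0, -0.047], [1, -0.002, -0.288, 0, -0.047], [1, -0.002, -0.288, 0, -0.047]]

```text
time_s: 36.75
tcp_pos: [0.4996, -0.0084, 0.1523]
eef_rot: [180.0, 0.0, -0.0]
contact_force: [0.3, -0.6, -0.3]
gripper_width: 0.0515
gripper_force: 10.0
```

```bash
python3 - <<'E'
from plan import *
plan([(.499,-.0062,.092,0),(.499,-.0062,.09,0)])
E
```

```text
cur [ 0.4996 -0.0084  0.1523 -0.0432] w 0.0515 F [ 0.3 -0.6 -0.3] t 36.75
(0.499, -0.0062, 0.092, 0) -> [-0.001, -0.004, 0.121, -0.001] rows 1.4
(0.499, -0.0062, 0.09, 0) -> [0.0, 0.0, 0.004, -0.0] rows 0.0
```

play_rows:
  rows:
    - [[1, -0.001, -0.004, 0.05, 0], [1, -0.001, -0.004, 0.09, 0], [1, -0.001, -0.004, 0.105, 0], [1, -0.001, -0.004, 0.115, 0], [1, -0.001, -0.004, 0.12, 0], [1, -0.001, -0.004, 0.123, 0], [1, -0.001, -0.004, 0.123, 0], [1, -0.001, -0.004, 0.123, 0]]

```text
time_s: 37.42
tcp_pos: [0.4998, -0.005, 0.0918]
eef_rot: [-180.0, -0.1, 0.1]
contact_force: [0.2, 0.4, -0.4]
gripper_width: 0.0518
gripper_force: 10.0
```

```bash
python3 - <<'E'
from plan import *
plan([])
E
```

```text
cur [ 0.4998 -0.005   0.0918  0.0645] w 0.0518 F [ 0.2  0.4 -0.4] t 37.4167
```

play_rows:
  rows:
    - [[1, 0, 0, 0.001, 0], [1, 0, 0, 0.002, 0], [1, 0, 0, 0.003, 0], [1, 0, 0, 0.003, 0], [1, 0, 0, 0.003, 0], [1, 0, 0, 0.003, 0], [1, 0, 0, 0.003, 0], [1, 0, 0, 0.003, 0]]

```text
time_s: 38.08
tcp_pos: [0.4993, -0.005, 0.0896]
eef_rot: [180.0, -0.0, 0.1]
contact_force: [-0.0, -0.1, -0.7]
gripper_width: 0.052
gripper_force: 10.0
```

play_rows:
  rows:
    - [[0, 0, 0, 0, 0], [0, 0, 0, 0, 0], [0, 0, 0, 0, 0], [0, 0, 0, 0, 0], [0, 0, 0, 0, 0], [0, 0, 0, 0, 0], [0, 0, 0, 0, 0], [0, 0, 0, 0, 0]]

```text
time_s: 38.75
tcp_pos: [0.4992, -0.0051, 0.0895]
eef_rot: [180.0, 0.0, 0.1]
contact_force: [0.4, -0.5, 0.3]
gripper_width: 0.0872
gripper_force: 0.0
```

play_rows:
  rows:
    - [[0, 0, 0, -0.04, 0], [0, 0, 0, -0.1, 0], [0, 0, 0, -0.18, 0], [0, 0, 0, -0.26, 0], [0, 0, 0, -0.3, 0], [0, 0, 0, -0.3, 0], [0, 0, 0, -0.3, 0], [0, 0, 0, -0.3, 0]]

```text
time_s: 39.42
tcp_pos: [0.4987, -0.0051, 0.239]
eef_rot: [-180.0, 0.0, 0.1]
contact_force: [-0.8, -0.8, -0.9]
gripper_width: 0.0874
gripper_force: 0.0
```

```bash
python3 - <<'E'
from h import *
from plan import *
plan([])
w,_=snap('wrist','w12'); s,_=snap('scene','s12')
f=lambda x,s:cv2.resize(x,s,interpolation=cv2.INTER_CUBIC)
a=f(w[60:260,150:350,::-1],(400,400)); b=f(s[190:340,105:305,::-1],(400,300))
c=np.zeros((600,800,3),np.uint8); c[:400,:400]=a; c[:300,400:]=b
d=cv2.imread('pics/s12.png'); c[300:600,400:]=f(d,(400,300)); cv2.imwrite('pics/f.png',c)
E
```

```text
cur [ 0.4987 -0.0051  0.239   0.057 ] w 0.0874 F [-0.8 -0.8 -0.9] t 39.4167
```

View pics/f.png

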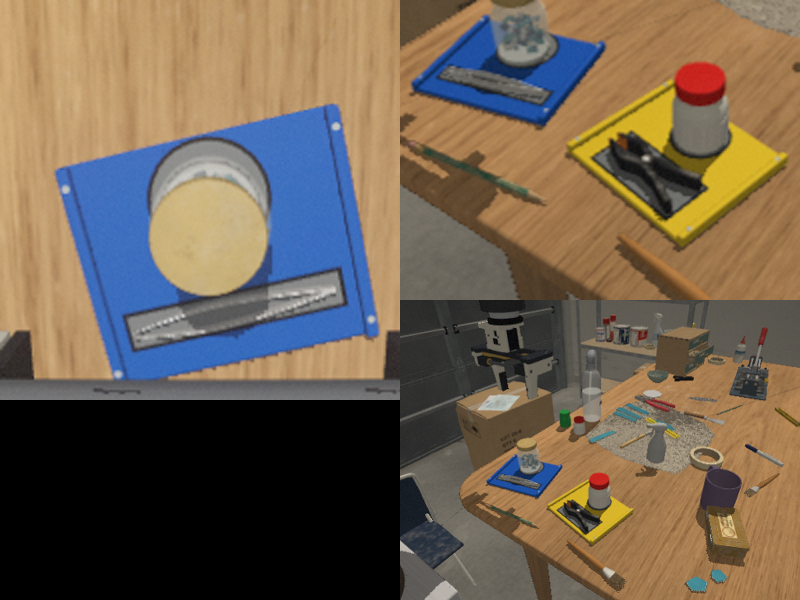

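Everything is in place: the lid (209,237 in the crop) sits on the jar, and pot, clamp and tweezers sit on their outlines. A numeric check of the lid, then I hand in.

```bash
python3 - <<'E'
from h import *
W=load('w12'); c=pt(W,254.5,178.5,.095); print('lid',c)
if np.hypot(c[0]-.499,c[1]+.006)<.007: print(r.close_job())
E
```

```text
lid [ 0.50001167 -0.00545487  0.095     ]
the job is handed in; nothing more can be done
None
```

Both kits are assembled and the job is handed in. The last pictures and measurements show every piece centred on its outline and the lid about 1 mm off the jar's centre. The judge's verdict was not returned.

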